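# Prop the lamp-house hatch and take out the bayonet lamp

### The job

The photometer's lamp is due for changing: raise the lamp-house hatch by its pull tab until it leans back on its own, swing the prop stay up, and lower the hatch onto it so that the stay's cross pin sits in the notch of the hatch's ear and carries the hatch. Then free the lamp from its bayonet socket (press it down against the spring, turn it anticlockwise as seen from above to the stop, let it rise), lift it out and stand it upright on its foot on the floor of the steel tray. Leave the hatch propped on its stay, do not let it fall, set the lamp down gently, and leave the glassware and other things where they are.

Things in the scene. Friction and masses are not known exactly. Their poses are not given: they have to be found in the camera images.
- photometer: White bench photometer, fixed, 184 mm deep, 245 wide. Origin on the table under the lamp house (its open-topped right part); x to its back, y to its left (keypad side), z up. Lamp bay: x -58 to +78 mm, y -60 to +59 mm, rim 95 mm above the table; a low reflector (top 74 mm) 50 mm behind the lamp. The left part is 113 mm high and carries a beaker and a vial.
- hatch (a joint): Angle of the grey hatch over the bay, hinged at its back along the photometer's y: 0 shut (level), grows as its front edge rises. At 1.745 rad it leans back on its stop and stays; below about 1.5 rad it falls shut by its weight (0.3 kg) unless carried. Propped on the stay it stands at 1.43 rad. Plate 140 mm wide, front edge 140 mm from the hinge.
- hatch_hinge (a point): Middle of the hatch's hinge axis, fixed on the photometer: 85 mm behind its origin, 97.5 mm above the table; axes as the photometer's.
- tab_grip (a point): Grip point in the black pull tab at the middle of the hatch's front edge, 160 mm from the hinge axis. The tab is 24 mm wide along y (pinch it across this, sides free), 10 mm thick, and spans 140 to 175 mm from the hinge. Shut, it overhangs the photometer's front 97.5 mm above the table. Axes turn with the hatch; at angle 0 they are the photometer's.
- hatch_notch (a point): Where the middle of the stay's cross pin lies when seated: the bottom of a V notch under the steel ear at the hatch's right edge, 85 mm from the hinge axis, 98 mm right of the hatch's middle. The notch opens to the hatch's underside (towards the robot when it is up); 24 mm wide at its mouth, 14 mm deep.
- stay (a joint): Angle of the prop stay, a steel rod beside the lamp house's right wall: 0 stowed (level, pointing to the back), grows as its free end swings up; axis along the photometer's y. The pivot is stiff (0.08 N m): the stay stays where it is left. Seated in the notch it stands at 0.775 rad; have it within 0.05 rad of that before the hatch comes down on it. Stop at 1.2 rad.
- stay_pivot (a point): Pivot of the stay, fixed on the photometer: 45 mm in front and 98 mm to the right of its origin, 71 mm above the table, 32 mm off the side wall. Axes as the photometer's.
- stay_grip (a point): Middle of the black rubber sleeve on the stay, 72 mm from the pivot; 12 mm in diameter, 46 mm long, to be pinched from above across y. x points along the rod to its free end.
- stay_pin (a point): Middle of the cross pin (7 mm thick, along y, 29 mm long) at the stay's free end, 157 mm from the pivot.
- lamp_grip (a point): Where to hold the lamp: on its axis, 63 mm above its foot, in the middle of the black knurled round grip (28 mm in diameter, from 41 to 77 mm above the foot). Below is a round barrel 36 mm in diameter with two lugs along x, 48 mm tip to tip. z up. Mass about 0.14 kg.
- lamp: The same lamp, axes alike; origin at its foot's underside. At the start it is locked: foot 16.5 mm above the table, its x axis 35 degrees clockwise (from above) of the photometer's x. Pressed down 9 to 10 mm (11 at most; the spring resists with 4 to 8 N) it turns 70 degrees anticlockwise to a stop, where the spring lifts it about 6 mm and it draws straight up.
- socket_top (a point): Centre of the bayonet socket's top: a steel ring 60 mm in diameter round the lamp, 45 mm above the table, on the lamp's axis, fixed on the photometer (axes alike). Two slots in it, 35 degrees anticlockwise of the photometer's x and opposite, let the lugs out. Finger tips must stay above the ring when the lamp is pressed down.
- tray: Shallow steel tray, loose and empty, on the table at the right, in front of the keypad instrument: 115 mm along its x, 160 mm along its y, 18 mm high, walls and floor 3 mm thick. Origin at the centre of its underside.
- beaker_50: Glass beaker, 43 mm wide, 56 mm high, loose on the photometer's grey cover; origin under it. To be left alone.
- vial_1: Capped vial, 25 mm wide, 47 mm high, loose on the photometer's grey cover; origin under it. To be left alone.
- vial_2: Capped vial, 25 mm wide, 47 mm high, on the table between tray and photometer; origin under it. To be left alone.
- weight_50g: Small brass weight, 20 mm wide, 31 mm high, on the table in front of the photometer; origin under it. To be left alone.

How it is judged:
By the outcome, as a careful person would: the job done as asked, in the order asked, and still so for the second after the job is handed in, with the robot touching nothing.
It also fails if it takes over 72 s, if anything falls off the work surface, if the arm or the gripper's body presses on something with over 40 N, if the wrist force passes 120 N, or if a joint passes its speed limit or range.

### The arm

A 7-joint arm with a two-finger parallel gripper is mounted at the origin on a cart in front of the work surface, level with it; the furniture and walls round the work are solid. World frame = base frame: x ahead of the robot, y to its left, z up, the work surface at z = 0. Lengths are in m, angles in rad, forces in N, time in s.
With the tool pointing down it reaches from about 0.425 to 0.875 m from the base axis. Payload 4.7 kg.
Tool frame: the origin (TCP) lies on the centre line of the jaws, within the pads' length; the fingertips stand ahead of it and the grasp point (between the pads) lies 2 mm behind it (nose_length is the z of the fingertips in the tool frame, in m); z points along the fingers, y is the line along which they close (so a half turn about z gives the same grasp; the last joint's range is limited). The gripper opens to 87 mm and grips with 3 to 60 N. Pads are 19 mm wide; open, the fingers measure 117 mm over their backs; the gripper's body (75 mm by 190 mm) begins 51 mm behind the grasp point.
Start: joints at [1.119, 0.321, -0.07, 1.45, 0.023, 1.371, -0.057], TCP at [0.292, -0.581, 0.24] pointing down, gripper open.
Joint ranges: [-2.86, 2.86], [-0.3, 2.09], [-1.38, 1.24], [0.06, 2.45], [-1.56, 4.7], [0.09, 2.05], [-2.69, 2.69]. Speed limits (rad/s): [2.57, 2.57, 3.14, 3.14, 3.14, 3.14, 3.14].

### API

Orientations are given as a rotation vector (axis times angle).
In Python, from bench import * gives the robot as it stands.
- The arm moves only by the tool send_rows, never from a script. Its arguments are lists of equal length, an entry for each row: "xyz": the shift along the tool's x, y, z in mm, a list of three; "dr": the turn, a rotation vector about the tool's x, y, z in rad, a list of three. A call has exactly 10 rows; each row is the pose to reach, as a shift and turn from the pose commanded when the call began, along the tool's axes at that moment; what a row does not reach only later rows make up. A row lasts 1/12 s, in which the tool goes at most 41.7 mm and 7.16 degrees, less where a joint would pass 70% of its speed; a pose out of reach is approached as far as the arm can. A call with a gripper value outside its range is refused whole. "jaw" is the finger opening in mm, from 0 to 87, set as the call begins (left out, the last holds). The fingers move at their own pace and stop on an object; "grip_force" is the grip in N (left out, the last holds). Time passes only in rows, so rows that repeat a pose let the fingers close, or fill a call up. It gives the time, the measured TCP pose, the force, the opening and the grip force at its end, in the units of the state.
- get_state(): the state, without advancing time (a new reading comes with each control period).
- get_image(name): name is "side" or "top"; returns the picture (384x512x3 uint8, red, green, blue); there is no depth.
- calibration(name): a dict with "vfov" (degrees; the focal length in pixels is half the picture's height over the tangent of half this angle, whatever the lens; pixels are square), "cx", "cy" (the principal point, pixels), "rvec" (rotation vector, rad) and "tvec" (3), from world to camera coordinates, as OpenCV has them. Camera axes: x right, y down, z forward; pixel columns grow to the right and rows downward; lengths in m; the calibration is good to about 2 mm. A picture is of the moment at which its call begins. calibration takes no time and is no camera call.
- close_job(): hands the job in; it is judged then, once.
The state is a dict: "time": time; "joint_positions": joint angles; "qd": joint speeds; "joint_torque": joint torques, N m; "position": TCP position; "tool_rot": TCP orientation; "ft_force": force on the tool from outside, world axes, zero at the start; "torque": the same for the moment, N m; "grip_width": opening from 0.0 (shut) to 1.0 (fully open); "grip_force": force on a finger pad.
Only numpy, scipy, OpenCV 4.12 (cv2) and the standard library are available. Lean on these libraries where they do the work, as an engineer would, in place of code of your own. Each camera call takes 0.05 s, during which the arm holds its last target. There are 200 camera calls.

## Working session

There is one attempt and no reset: what is moved stays moved. The work goes in short steps, Python scripts to look and compute and a tool call to move; the robot and the scene stay as the last step left them, time stands still between calls to the robot, and variables do not carry over. Pictures are saved under pics/ and viewed, at most 10 in all, crops included, and the job is handed in when it is done.

Besides the shell and the picture viewer there is one more tool, called after "Call:" as name(argument=value, ...) on one line, values as JSON. send_rows: Moves the arm, as the interface text tells. Its arguments: {"type":"object","properties":{"xyz":{"type":"array"},"dr":{"type":"array"},"jaw":{"type":"number"},"grip_force":{"type":"number"}},"required":["xyz","dr"]}

```bash
ls; mkdir -p pics
python3 - <<'E'
from bench import *
import cv2
for n in("side","top"):
    im=get_image(n); cv2.imwrite(f"pics/{n}0.png",cv2.cvtColor(im,cv2.COLOR_RGB2BGR)); print(n,calibration(n))
s=get_state(); print(s)
try: print(nose_length)
except Exception as e: print(e)
E
```

```text
pics
side {'vfov': 48.636709985999524, 'cx': 255.06063367411883, 'cy': 190.78235476970724, 'rvec': array([ 0.73025272, -2.36192193,  1.41180065]), 'tvec': array([0.41057734, 0.22588747, 0.84645976])}
top {'vfov': 46.580731204627284, 'cx': 250.17704443895647, 'cy': 194.24925105418396, 'rvec': array([ 2.17389512, -2.14842494,  0.07943249]), 'tvec': array([-0.01014035,  0.53784254,  1.41695411])}
{'time': 0.1, 'joint_positions': array([ 1.11912713,  0.32175018, -0.07006887,  1.45156055,  0.02259271,
        1.37081244, -0.05688803]), 'qd': array([-0.00085588, -0.00039417, -0.00071062, -0.00332164,  0.00133976,
       -0.00054658, -0.00143786]), 'joint_torque': array([ 2.15402115e-04, -4.92570448e+01, -4.05644830e-01, -3.13395059e+01,
       -6.41134777e-02,  3.94967257e-02,  1.08646075e-04]), 'position': array([ 0.29165951, -0.58035991,  0.2385661 ]), 'tool_rot': array([-3.05514775e+00, -7.24682808e-01,  7.72040805e-04]), 'ft_force': array([ 0.07277215, -0.17651685,  0.31255712]), 'torque': array([-0.03589437,  0.03730625, -0.02220108]), 'grip_force': 0.0, 'grip_width': 1.0012569312070916}
0.017
```

View pics/side0.png

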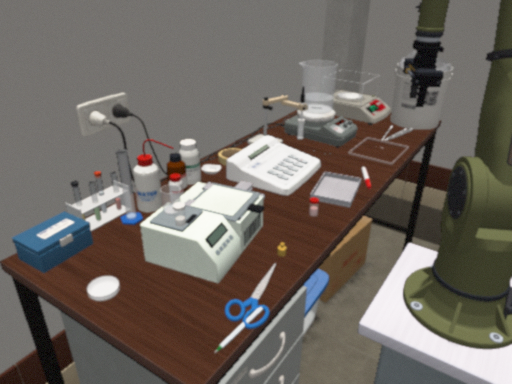

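View pics/top0.png

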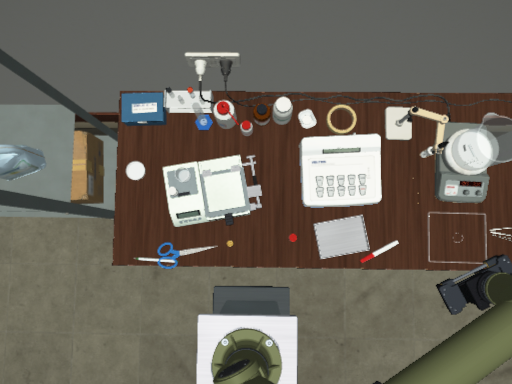

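Side: photometer around (205,228), tab at (257,208), tray (335,188). Top: photometer (210,190), tab (230,218), stay (253,180), tray (341,237). I'll enlarge both.

Run:
```python
import cv2
t=cv2.imread("pics/top0.png")[145:235,155:275]; cv2.imwrite("pics/t1.png",cv2.resize(t,None,fx=6,fy=6,interpolation=cv2.INTER_CUBIC))
t=cv2.imread("pics/side0.png")[165:285,135:285]; cv2.imwrite("pics/s1.png",cv2.resize(t,None,fx=5,fy=5,interpolation=cv2.INTER_CUBIC))
```

```text
(no output)
```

View pics/t1.png

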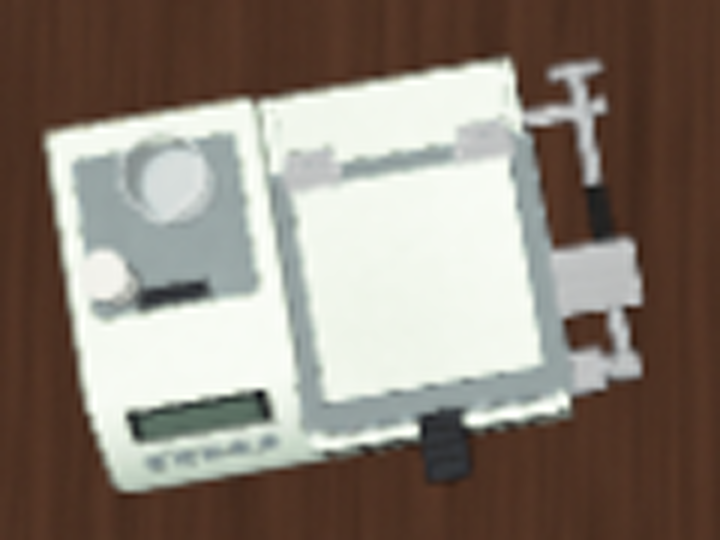

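View pics/s1.png

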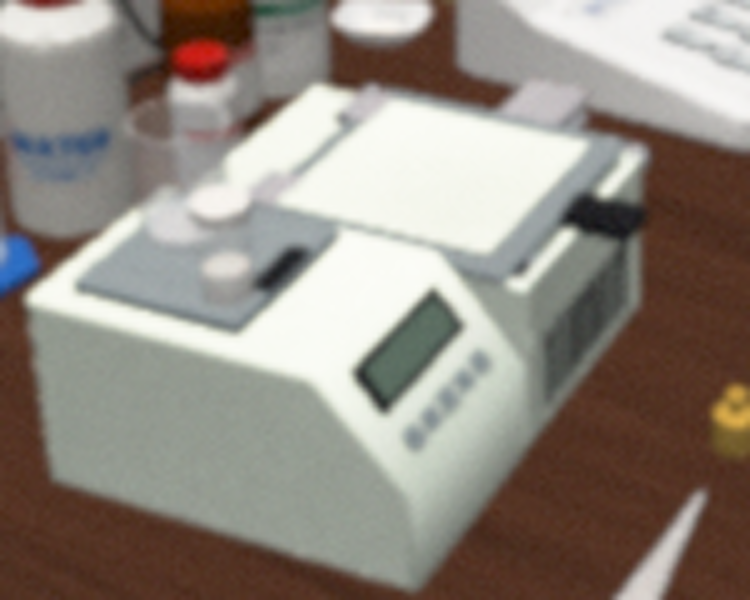

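The crops show, in the top view, the tab end near crop (449,480), the hatch front corners at (303,432) and (572,388), and the stay pin at (575,71). In the side view the tab tip is near (640,215). I'll fit the poses from these.

```bash
cat > h.py <<'E'
import numpy as np, cv2
from scipy.spatial.transform import Rotation as R
from scipy.optimize import least_squares
from bench import *
def cam(n):
    c=calibration(n); f=192/np.tan(np.radians(c['vfov']/2))
    return np.array([[f,0,c['cx']],[0,f,c['cy']],[0,0,1]]),np.array(c['rvec'],float),np.array(c['tvec'],float)
CAM={n:cam(n) for n in("side","top")}
def proj(n,P): K,r,t=CAM[n]; return cv2.projectPoints(np.atleast_2d(np.array(P,float)),r,t,K,None)[0][:,0]
def back(n,uv,z):
    K,r,t=CAM[n]; M=R.from_rotvec(r).as_matrix(); d=M.T@np.linalg.solve(K,[uv[0],uv[1],1]); o=-M.T@t
    return o+d*(z-o[2])/d[2]
def save(n,name,box=None,k=1):
    im=cv2.cvtColor(get_image(n),cv2.COLOR_RGB2BGR)
    if box: im=im[box[1]:box[3],box[0]:box[2]]
    cv2.imwrite("pics/"+name,cv2.resize(im,None,fx=k,fy=k,interpolation=cv2.INTER_CUBIC))
def W(p,P): # photometer mm -> world m
    c,s=np.cos(p[2]),np.sin(p[2]); P=np.atleast_2d(np.array(P,float))/1000
    return np.c_[p[0]+c*P[:,0]-s*P[:,1],p[1]+s*P[:,0]+c*P[:,1],P[:,2]]
E
python3 - <<'E'
from h import *
T=lambda u,v:((u+.5)/6-.5+155,(v+.5)/6-.5+145)
S=lambda u,v:((u+.5)/5-.5+135,(v+.5)/5-.5+165)
pts=[("tabR",'top',T(470,477),(-90,-12,97)),("tabL",'top',T(428,483),(-90,12,97)),
("pin",'top',T(575,71),(112,-98,73)),("hFL",'top',T(305,433),(-55,70,99)),("hFR",'top',T(570,388),(-55,-70,99)),
("sleeveEnd",'top',T(594,186),(50,-98,75)),("ear",'top',T(597,276),(0,-98,100)),("piv",'top',T(625,365),(-45,-98,72)),
("hFR",'side',S(645,150),None),("tab",'side',S(640,215),(-90,0,97)),("hFLs",'side',S(492,277),(-55,70,97)),("hFRs",'side',S(628,145),(-55,-70,97))]
pts=[p for p in pts if p[3]]
def f(p): return np.concatenate([proj(c,W(p,P))[0]-uv for _,c,uv,P in pts])
r=least_squares(f,[.6,.05,.1],loss='soft_l1'); print(r.x)
for (n,c,*_),e in zip(pts,f(r.x).reshape(-1,2)): print(n,c,e.round(2))
for n in('photometer',): pass
im=cv2.imread("pics/top0.png")
# tray: non-brown region
hsv=cv2.cvtColor(im,cv2.COLOR_BGR2HSV); m=((hsv[...,1]<70)&(hsv[...,2]>90)).astype(np.uint8); m[:210]=0;m[262:]=0;m[:,:305]=0;m[:,378:]=0
k,l,st,ce=cv2.connectedComponentsWithStats(m); i=1+st[1:,4].argmax()
rc=cv2.minAreaRect(np.argwhere(l==i)[:,::-1].astype(np.float32)); print("tray rect",rc)
b=cv2.boxPoints(rc); B=np.array([back('top',q,.016) for q in b]); print(B.round(4),B.mean(0))
print([np.linalg.norm(B[j]-B[j-1]).round(4) for j in range(4)])
for nm,uv,z in(("vial2",(293,238),.047),("weight",(230,243.5),.03)): print(nm,back('top',uv,z))
print("vial2 side",proj('side',back('top',(293,238),.047)))
E
```

```text
[0.52674494 0.0729091  0.17151214]
tabR top [ 0.14 -0.41]
tabL top [-0.61 -0.16]
pin top [ 0.13 -0.17]
hFL top [-0.59 -0.14]
hFR top [0.38 0.08]
sleeveEnd top [ 0.08 -0.2 ]
ear top [ 2.05 -0.39]
piv top [-0.24 -0.13]
tab side [-0.41  2.25]
hFLs side [1.78 1.31]
hFRs side [ 0.23 -0.19]
tray rect ((341.2603759765625, 236.388671875), (37.226287841796875, 51.355072021484375), 79.3803482055664)
[[ 0.4484 -0.2062  0.016 ]
 [ 0.4808 -0.3685  0.016 ]
 [ 0.364  -0.389   0.016 ]
 [ 0.3317 -0.228   0.016 ]] [ 0.40623148 -0.29795548  0.016     ]
[np.float64(0.1187), np.float64(0.1656), np.float64(0.1187), np.float64(0.1642)]
vial2 [ 0.39886374 -0.14101367  0.047     ]
weight [0.37878146 0.05853613 0.03      ]
vial2 side [[315.49315565 198.68842981]]
```

```bash
cat >> h.py <<'E'
PH=np.array([0.5267,0.0729,0.1715])
def rot(psi,tau):
    t=np.radians(tau); B=np.array([[np.cos(t),0,np.sin(t)],[0,-1,0],[np.sin(t),0,-np.cos(t)]])
    return R.from_euler('z',PH[2]+np.radians(psi))*R.from_matrix(B)
def pose():
    s=get_state(); return np.array(s['position']),R.from_rotvec(s['tool_rot'])
def inP(x): # world m -> photometer mm
    d=np.array(x)-np.r_[PH[:2],0]; return R.from_euler('z',-PH[2]).apply(d)*1000
def rows(wps):  # (row 1..10, xyz photometer mm, psi, tau)
    from scipy.spatial.transform import Slerp
    p,r=pose(); P=[p]+[W(PH,w[1])[0] for w in wps]; Q=[r]+[rot(w[2],w[3]) for w in wps]; k=[0]+[w[0] for w in wps]
    if k[-1]<10: k.append(10);P.append(P[-1]);Q.append(Q[-1])
    i=np.arange(1,11); X=np.array([np.interp(i,k,np.array(P)[:,j]) for j in range(3)]).T
    S=Slerp(k,R.concatenate(Q))(i); xyz=r.inv().apply(X-p)*1000; dr=(r.inv()*S).as_rotvec()
    print('"xyz":',str(np.round(xyz,1).tolist()).replace(' ',''));print('"dr":',str((np.round(dr,3)+0).tolist()).replace(' ',''))
def st():
    s=get_state(); r=R.from_rotvec(s['tool_rot']); rel=R.from_euler('z',-PH[2])*r; z=rel.as_matrix()
    print('t',round(s['time'],2),'P',inP(s['position']).round(1),'psi',np.degrees(np.arctan2(-z[0,1],-z[1,1])).round(1),'zax',z[:,2].round(3),'F',np.round(s['ft_force'],1),'T',np.round(s['torque'],2),'w',round(s['grip_width']*87,1),'gf',round(s['grip_force'],1),'q',np.round(s['joint_positions'],2))
E
python3 - <<'E'
from h import *
st()
T=lambda u,v:((u+.5)/6-.5+155,(v+.5)/6-.5+145)
print('beaker rim',inP(back('top',T(170,178),.169-.0)),'vial',inP(back('top',T(105,275),.160)),'backedge',inP(back('top',T(510,60),.095)),'weight',inP([.3788,.0585,.03]),'front',inP(back('top',T(570,415),.095)))
# body collision check
def clear(psi,tau,gz,shift=0):
    a=np.radians(psi);M=R.from_euler('z',-PH[2]).as_matrix()@rot(psi,tau).as_matrix()
    g=np.stack(np.meshgrid(np.linspace(-37.5,37.5,16),np.linspace(-95,95,39),-np.linspace(51,200,40),indexing='ij'),-1).reshape(-1,3)
    p=g@M.T+[0,0,gz]; x,y,z=p.T
    e=np.array([np.cos(.775),0,np.sin(.775)]);d=p-[-45,-98,71];t=np.clip(d@e,0,157);rodd=np.linalg.norm(d-t[:,None]*e,axis=1)-np.where((t>47)&(t<97),6,4)
    pin=np.linalg.norm(np.c_[x-67.2,np.maximum(abs(y+98)-14.5,0),z-180.8],axis=1)-3.5
    dp=np.c_[x-85,z-97.5]; al=dp@[-.14,.99]; n=dp@[.99,.14]; pl=np.where((abs(y)<72)&(al<178),-n-8,99); ear=np.where((y<-70)&(y>-115)&(abs(al-85)<18),-n-22,99)
    topz=np.where(x<-25,113-(-25-x)*1.0,113); left=np.where(y>59,z-topz,z-95)
    bk=np.where(z<170,np.hypot(x-BX[0],y-BX[1])-22,99)
    return [round(v.min()) for v in(rodd,pin,pl,ear,left,bk)]
BX=inP(back('top',T(170,178),.169))[:2]
for tau in(0,15,25):
    for psi in range(-40,41,10): print(tau,psi,clear(psi,tau,80))
rows([(10,(0,-300,240),-25,0)])
E
```

```text
t 0.1 P [-343.1 -603.6  238.6] psi -16.9 zax [-0.001  0.002 -1.   ] F [ 0.1 -0.2  0.3] T [-0.04  0.04 -0.02] w 87.1 gf 0.0 q [ 1.12  0.32 -0.07  1.45  0.02  1.37 -0.06]
beaker rim [ 73.63125454 107.13799368 169.        ] vial [ 32.73530883 147.00930582 160.        ] backedge [118.66499797 -65.01215723  95.        ] weight [-148.18780166   11.05194284   30.        ] front [-67.90153524 -66.66399596  95.        ]
0 -40 [24, 64, -38, 60, 18, 12]
0 -30 [13, 59, -28, 47, 18, 13]
0 -20 [2, 51, -14, 37, 18, 9]
0 -10 [-5, 40, 3, 24, 18, 6]
0 0 [-3, 26, 15, 12, 18, 16]
0 10 [-2, 10, 3, -5, 18, 32]
0 20 [-3, 3, -14, -19, 18, 46]
0 30 [-5, 7, -28, -18, 18, 58]
0 40 [-3, 9, -38, -14, 18, 66]
15 -40 [40, 87, -8, 87, 7, 12]
15 -30 [29, 82, 4, 73, 7, 13]
15 -20 [18, 74, 20, 60, 7, 10]
15 -10 [7, 63, 35, 48, 9, 17]
15 0 [-3, 50, 48, 36, 13, 30]
15 10 [-1, 34, 35, 20, 17, 46]
15 20 [-4, 19, 20, 5, 19, 61]
15 30 [-5, 8, 4, -8, 22, 72]
15 40 [-5, 9, -8, -14, 25, 80]
25 -40 [50, 97, 0, 99, -3, 12]
25 -30 [39, 92, 15, 87, -3, 13]
25 -20 [28, 85, 31, 73, -3, 15]
25 -10 [16, 75, 45, 60, 4, 26]
25 0 [5, 63, 58, 48, 12, 40]
25 10 [0, 48, 45, 33, 15, 57]
25 20 [-5, 33, 31, 17, 15, 71]
25 30 [-5, 19, 15, 4, 15, 83]
25 40 [-5, 9, 0, -10, 15, 91]
"xyz": [[41.6,-19.1,-0.1],[83.3,-38.2,-0.2],[124.9,-57.3,-0.3],[166.6,-76.4,-0.5],[208.2,-95.5,-0.6],[249.8,-114.6,-0.7],[291.5,-133.7,-0.8],[333.1,-152.8,-0.9],[374.7,-171.9,-1.0],[416.4,-191.0,-1.1]]
"dr": [[0.0,0.0,0.073],[0.0,0.0,0.146],[0.0,0.0,0.219],[-0.001,0.0,0.292],[-0.001,0.0,0.365],[-0.001,0.0,0.438],[-0.001,0.001,0.511],[-0.001,0.001,0.584],[-0.001,0.001,0.658],[-0.002,0.001,0.731]]
```

```bash
sed -i 's/arctan2(-z\[0,1\]/arctan2(z[0,1]/' h.py
python3 - <<'E'
from h import *
rows([(10,(-60,-300,220),0,0)])
E
```

```text
"xyz": [[35.9,-20.8,1.9],[71.8,-41.7,3.8],[107.7,-62.5,5.7],[143.6,-83.3,7.6],[179.5,-104.2,9.4],[215.4,-125.0,11.3],[251.3,-145.9,13.2],[287.2,-166.7,15.1],[323.1,-187.5,17.0],[359.0,-208.4,18.9]]
"dr": [[0.0,0.0,0.029],[0.0,0.0,0.059],[-0.001,0.0,0.088],[-0.001,0.0,0.118],[-0.001,0.0,0.147],[-0.001,0.0,0.177],[-0.001,0.0,0.206],[-0.001,0.0,0.235],[-0.002,0.0,0.265],[-0.002,0.0,0.294]]
```

Call:
send_rows(xyz=[[36, -21, 2], [72, -42, 4], [108, -62.5, 6], [144, -83, 8], [180, -104, 9], [215, -125, 11], [251, -146, 13], [287, -167, 15], [323, -187.5, 17], [359, -208, 19]], dr=[[0, 0, 0.029], [0, 0, 0.059], [0, 0, 0.088], [0, 0, 0.118], [0, 0, 0.147], [0, 0, 0.177], [0, 0, 0.206], [0, 0, 0.235], [0, 0, 0.265], [0, 0, 0.294]], jaw=50, grip_force=25)

```text
time: 0.93
position: [0.5197, -0.2317, 0.2202]
tool_rot: [3.13, 0.267, -0.001]
ft_force: [0.4, -1.5, 0.5]
grip_width: 0.582
grip_force: 0.0
```

Run:
```python
from h import *
st(); rows([(8,(-79,0,150),0,0)])
```

```text
t 0.93 P [ -58.9 -299.   220.2] psi -0.1 zax [-0. -0. -1.] F [ 0.4 -1.5  0.5] T [-0.   -0.01 -0.04] w 50.6 gf 0.0 q [ 0.65  0.18 -0.32  1.68  0.06  1.3  -1.07]
"xyz": [[-2.6,-37.4,8.8],[-5.1,-74.7,17.6],[-7.7,-112.1,26.3],[-10.2,-149.5,35.1],[-12.8,-186.8,43.9],[-15.4,-224.2,52.7],[-17.9,-261.6,61.5],[-20.5,-299.0,70.2],[-20.5,-299.0,70.2],[-20.5,-299.0,70.2]]
"dr": [[0.0,0.0,0.0],[0.0,0.0,0.0],[0.0,0.0,0.0],[0.0,0.0,-0.001],[0.0,0.0,-0.001],[0.0,0.0,-0.001],[0.0,0.0,-0.001],[0.0,0.0,-0.001],[0.0,0.0,-0.001],[0.0,0.0,-0.001]]
```

Call:
send_rows(xyz=[[-2.5, -37, 9], [-5, -75, 18], [-8, -112, 26], [-10, -150, 35], [-13, -187, 44], [-15, -224, 53], [-18, -262, 61], [-20.5, -299, 70], [-20.5, -299, 70], [-20.5, -299, 70]], dr=[[0, 0, 0], [0, 0, 0], [0, 0, 0], [0, 0, 0], [0, 0, 0], [0, 0, 0], [0, 0, 0], [0, 0, 0], [0, 0, 0], [0, 0, 0]])

```text
time: 1.77
position: [0.4468, 0.0593, 0.1499]
tool_rot: [3.129, 0.277, -0.002]
ft_force: [0.4, -1.0, -0.5]
grip_width: 0.576
grip_force: 0.0
```

Run:
```python
from h import *
st(); rows([(6,(-79,0,108),0,0)]); save('top','t2.png',(170,130,290,220),6)
```

```text
t 1.77 P [-81.    0.2 149.9] psi 0.3 zax [-0.001 -0.    -1.   ] F [ 0.4 -1.  -0.5] T [-0.03 -0.03 -0.04] w 50.1 gf 0.0 q [ 0.39 -0.02 -0.57  2.02 -0.01  1.14 -1.57]
"xyz": [[0.3,0.0,7.0],[0.7,0.1,14.0],[1.0,0.1,21.0],[1.4,0.1,28.0],[1.7,0.2,35.0],[2.1,0.2,41.9],[2.1,0.2,41.9],[2.1,0.2,41.9],[2.1,0.2,41.9],[2.1,0.2,41.9]]
"dr": [[0.0,0.0,0.001],[0.0,0.0,0.002],[0.0,0.001,0.003],[0.0,0.001,0.004],[0.0,0.001,0.004],[0.0,0.001,0.005],[0.0,0.001,0.005],[0.0,0.001,0.005],[0.0,0.001,0.005],[0.0,0.001,0.005]]
```

View pics/t2.png

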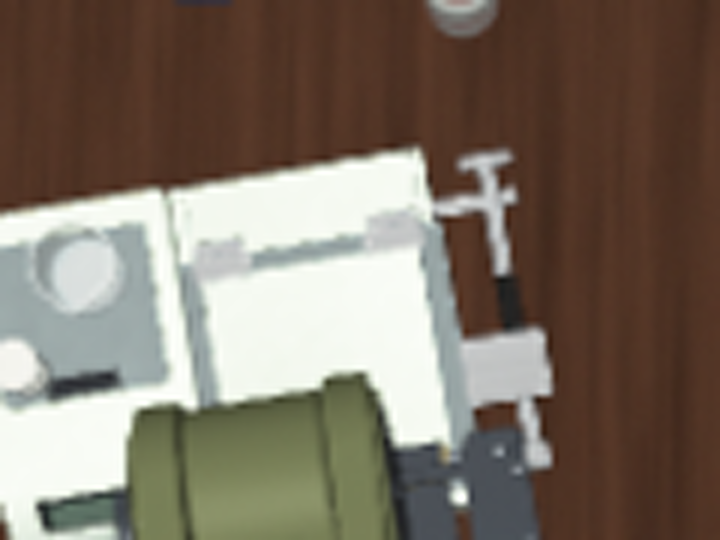

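The top picture shows the gripper body lying along y over the tab, with the wrist link to its left. The stay and ear are clear. Descending to the tab.

Call:
send_rows(xyz=[[0.5, 0, 8], [1, 0, 16], [1.5, 0, 24], [2, 0, 32], [2, 0, 38], [2, 0, 42], [2, 0, 42], [2, 0, 42], [2, 0, 42], [2, 0, 42]], dr=[[0, 0, 0.001], [0, 0, 0.002], [0, 0, 0.003], [0, 0, 0.004], [0, 0, 0.005], [0, 0, 0.005], [0, 0, 0.005], [0, 0, 0.005], [0, 0, 0.005], [0, 0, 0.005]])

```text
time: 2.65
position: [0.4503, 0.0578, 0.109]
tool_rot: [3.13, 0.262, 0.001]
ft_force: [-0.2, -0.2, 0.2]
grip_width: 0.574
grip_force: 0.0
```

Call:
send_rows(xyz=[[0, 0, 0], [0, 0, 0], [0, 0, 0], [0, 0, 0], [0, 0, 0], [0, 0, 0], [0, 0, 0], [0, 0, 0], [0, 0, 0], [0, 0, 0]], dr=[[0, 0, 0], [0, 0, 0], [0, 0, 0], [0, 0, 0], [0, 0, 0], [0, 0, 0], [0, 0, 0], [0, 0, 0], [0, 0, 0], [0, 0, 0]], jaw=10, grip_force=25)

```text
time: 3.48
position: [0.45, 0.0574, 0.1086]
tool_rot: [3.13, 0.262, 0.0]
ft_force: [-0.5, -2.0, 0.5]
grip_width: 0.274
grip_force: 25.0
```

Run:
```python
from h import *
st(); p=inP(pose()[0])
# TCP in hatch frame: offset from hinge
d=p-[85,0,97.5]; a0=0
def at(a): # tool stays vertical; tab pt at radius, TCP offset fixed (0,0,dz)
    tabr=-d[0]; return (85-tabr*np.cos(a),p[1],97.5+tabr*np.sin(a)+d[2])
rows([(i,at(i*.09),0,0) for i in range(1,11)])
```

```text
t 3.48 P [-78.2  -2.2 108.6] psi -0.3 zax [ 0.    -0.001 -1.   ] F [-0.5 -2.   0.5] T [-0.42  0.02  0.19] w 23.8 gf 25.0 q [ 0.39  0.04 -0.58  2.06  0.03  1.05 -1.61]
"xyz": [[0.7,0.0,-14.7],[2.6,0.0,-29.2],[5.9,-0.0,-43.5],[10.5,-0.0,-57.5],[16.3,-0.0,-71.0],[23.2,-0.1,-83.9],[31.3,-0.1,-96.2],[40.5,-0.1,-107.6],[50.7,-0.2,-118.2],[61.8,-0.2,-127.9]]
"dr": [[0.001,0.0,-0.005],[0.001,0.0,-0.005],[0.001,0.0,-0.005],[0.001,0.0,-0.005],[0.001,0.0,-0.005],[0.001,0.0,-0.005],[0.001,0.0,-0.005],[0.001,0.0,-0.005],[0.001,0.0,-0.005],[0.001,0.0,-0.005]]
```

Call:
send_rows(xyz=[[0.5, 0, -15], [2.5, 0, -29], [6, 0, -43.5], [10.5, 0, -57.5], [16, 0, -71], [23, 0, -84], [31, 0, -96], [40.5, 0, -107.5], [51, 0, -118], [62, 0, -128]], dr=[[0, 0, 0], [0, 0, 0], [0, 0, 0], [0, 0, 0], [0, 0, 0], [0, 0, 0], [0, 0, 0], [0, 0, 0], [0, 0, 0], [0, 0, 0]])

```text
time: 4.32
position: [0.5104, 0.0684, 0.2362]
tool_rot: [-3.13, -0.262, 0.004]
ft_force: [1.7, -0.4, -4.8]
grip_width: 0.27
grip_force: 25.0
```

Run:
```python
from h import *
st(); r=163.2
rows([(i,(85-r*np.cos(a),-2.2,108.6+r*np.sin(a)),0,0) for i in range(1,11) for a in [.9+.086*i]])
```

```text
t 4.32 P [-16.8  -1.7 236.2] psi -0.3 zax [-0.003  0.001 -1.   ] F [ 1.7 -0.4 -4.8] T [ 0.16 -0.03  0.06] w 23.5 gf 25.0 q [ 0.37  0.07 -0.58  1.77  0.04  1.32 -1.62]
"xyz": [[11.7,0.5,-8.5],[23.7,0.4,-15.8],[36.3,0.3,-22.0],[49.4,0.3,-27.1],[62.8,0.2,-31.1],[76.6,0.1,-33.9],[90.5,0.1,-35.5],[104.6,0.0,-35.9],[118.6,-0.0,-35.0],[132.5,-0.1,-33.0]]
"dr": [[-0.001,0.003,-0.005],[-0.001,0.003,-0.005],[-0.001,0.003,-0.005],[-0.001,0.003,-0.005],[-0.001,0.003,-0.005],[-0.001,0.003,-0.005],[-0.001,0.003,-0.005],[-0.001,0.003,-0.005],[-0.001,0.003,-0.005],[-0.001,0.003,-0.005]]
```

Call:
send_rows(xyz=[[11.5, 0, -8.5], [23.5, 0, -16], [36, 0, -22], [49, 0, -27], [63, 0, -31], [76.5, 0, -34], [90.5, 0, -35.5], [104.5, 0, -36], [118.5, 0, -35], [131, 0, -33]], dr=[[0, 0, 0], [0, 0, 0], [0, 0, 0], [0, 0, 0], [0, 0, 0], [0, 0, 0], [0, 0, 0], [0, 0, 0], [0, 0, 0], [0, 0, 0]])

```text
time: 5.15
position: [0.6408, 0.0923, 0.2703]
tool_rot: [-3.127, -0.264, -0.001]
ft_force: [-1.6, 2.7, 5.6]
grip_width: 0.27
grip_force: 25.0
```

Call:
send_rows(xyz=[[1, 0, 0], [1, 0, 0], [1, 0, 0], [1, 0, 0], [1, 0, 0], [1, 0, 0], [1, 0, 0], [1, 0, 0], [1, 0, 0], [1, 0, 0]], dr=[[0, 0, 0], [0, 0, 0], [0, 0, 0], [0, 0, 0], [0, 0, 0], [0, 0, 0], [0, 0, 0], [0, 0, 0], [0, 0, 0], [0, 0, 0]])

```text
time: 5.98
position: [0.6408, 0.0922, 0.2703]
tool_rot: [-3.128, -0.264, -0.002]
ft_force: [0.8, 5.6, 4.3]
grip_width: 0.27
grip_force: 25.0
```

Run:
```python
from h import *
st(); p=inP(pose()[0]); print('angle',np.arctan2(p[2]-108.6,85-p[0]),np.hypot(p[2]-108.6,85-p[0]))
```

```text
t 5.98 P [115.7  -0.5 270.3] psi -0.2 zax [ 0.001  0.002 -1.   ] F [0.8 5.6 4.3] T [ 1.33  0.09 -0.01] w 23.5 gf 25.0 q [ 0.26  0.36 -0.58  1.4   0.19  1.44 -1.72]
angle 1.758371090905151 164.60503061205287
```

Call:
send_rows(xyz=[[0, 0, 0], [0, 0, 0], [0, 0, 0], [0, 0, 0], [-15, 0, 0], [-30, 0, 0], [-45, 0, 0], [-60, 0, 0], [-75, 0, 0], [-90, 0, 0]], dr=[[0, 0, 0], [0, 0, 0], [0, 0, 0], [0, 0, 0], [0, 0, 0], [0, 0, 0], [0, 0, 0], [0, 0, 0], [0, 0, 0], [0, 0, 0]], jaw=50)

```text
time: 6.82
position: [0.5515, 0.0737, 0.2689]
tool_rot: [3.13, 0.26, -0.002]
ft_force: [-0.5, 0.3, 0.7]
grip_width: 0.573
grip_force: 0.0
```

Run:
```python
from h import *
st(); rows([(5,(27,-98.5,180),0,0),(9,(27,-98.5,120),0,0)]); save('side','s2.png',(135,130,285,250),5)
```

```text
t 6.82 P [ 24.6  -3.4 268.9] psi -0.3 zax [-0.001 -0.001 -1.   ] F [-0.5  0.3  0.7] T [-0.01  0.01  0.06] w 49.8 gf 0.0 q [ 0.35  0.15 -0.59  1.63  0.08  1.39 -1.65]
"xyz": [[0.6,19.0,17.8],[1.3,38.0,35.6],[1.9,57.0,53.4],[2.5,76.0,71.2],[3.1,95.0,89.0],[3.1,94.9,104.0],[3.2,94.9,119.0],[3.2,94.9,134.0],[3.2,94.9,149.0],[3.2,94.9,149.0]]
"dr": [[0.0,0.0,-0.001],[0.0,0.001,-0.002],[0.001,0.001,-0.004],[0.001,0.001,-0.005],[0.001,0.001,-0.006],[0.001,0.001,-0.006],[0.001,0.001,-0.006],[0.001,0.001,-0.006],[0.001,0.001,-0.006],[0.001,0.001,-0.006]]
```

View pics/s2.png

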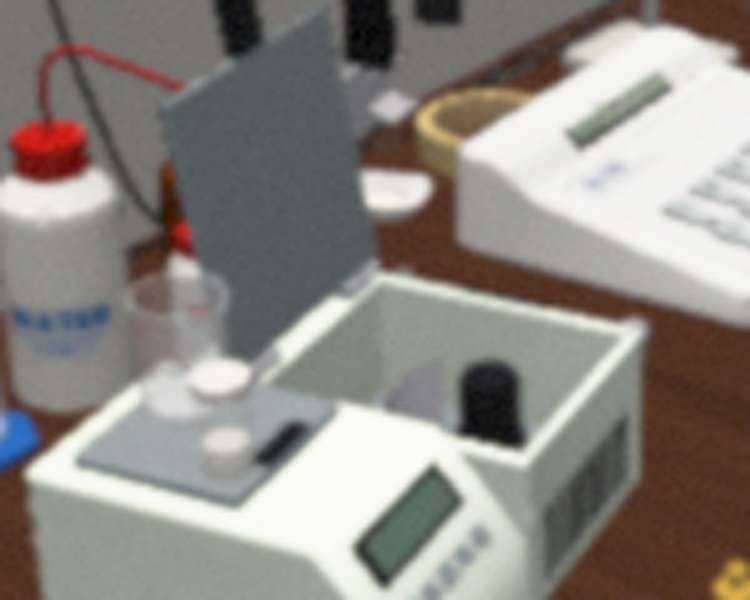

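The hatch now leans back on its own. The black lamp grip shows in the bay at crop (490,400), and the fingers are clear of the tab. Going over the stay's sleeve.

Call:
send_rows(xyz=[[0.5, 19, 18], [1.5, 38, 36], [2, 57, 53], [2.5, 76, 71], [3, 95, 89], [3, 95, 104], [3, 95, 119], [3, 95, 134], [3, 95, 149], [3, 95, 149]], dr=[[0, 0, -0.001], [0, 0, -0.002], [0, 0, -0.004], [0, 0, -0.005], [0, 0, -0.006], [0, 0, -0.006], [0, 0, -0.006], [0, 0, -0.006], [0, 0, -0.006], [0, 0, -0.006]], jaw=26)

```text
time: 7.7
position: [0.5688, -0.0192, 0.1169]
tool_rot: [-3.13, -0.27, 0.01]
ft_force: [-0.5, 0.5, -0.4]
grip_width: 0.297
grip_force: 0.0
```

Run:
```python
from h import *
st(); rows([(8,(27,-98.5,76),0,0)]); save('top','t3.png',(200,130,290,220),6)
```

```text
t 7.7 P [ 25.8 -97.9 116.9] psi 0.0 zax [-0.006  0.001 -1.   ] F [-0.5  0.5 -0.4] T [0.   0.07 0.02] w 25.8 gf 0.0 q [ 0.43  0.29 -0.51  1.78  0.16  1.12 -1.53]
"xyz": [[0.2,0.1,5.1],[0.4,0.2,10.2],[0.6,0.2,15.3],[0.7,0.3,20.5],[0.9,0.4,25.6],[1.1,0.5,30.7],[1.3,0.5,35.8],[1.5,0.6,40.9],[1.5,0.6,40.9],[1.5,0.6,40.9]]
"dr": [[0.0,0.001,0.0],[0.0,0.002,0.0],[0.0,0.002,0.0],[0.0,0.003,0.0],[-0.001,0.004,0.0],[-0.001,0.005,0.0],[-0.001,0.006,0.0],[-0.001,0.006,0.0],[-0.001,0.006,0.0],[-0.001,0.006,0.0]]
```

View pics/t3.png

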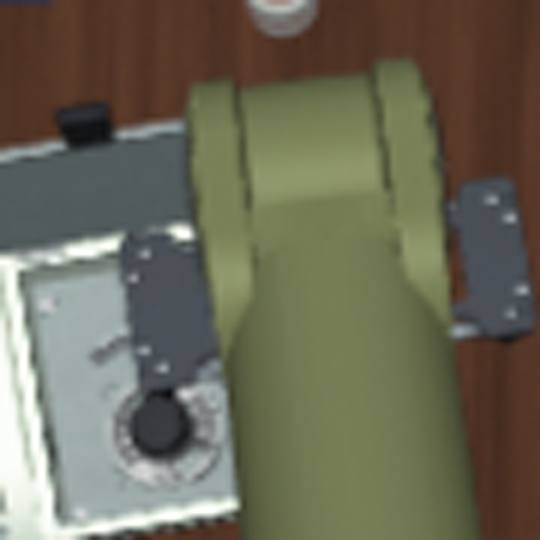

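The lamp's black grip shows at crop (160,428), inside its ring. The wrist hangs near the hatch, so I'll check its height by parallax and check the lamp position.

Run:
```python
from h import *
print('lamp',inP(back('top',(200+160.5/6-.5,130+428.5/6-.5),.0935)))
for z in(.2,.3,.4,.5,.6): print(z,proj('top',[[.5688,-.0192,z],[.4468,.0593,z]]).round(1).tolist())
print('hatch top corner px',proj('top',W(PH,[[108,-70,236]])), 'body right end crop', proj('top',W(PH,[[25.8,-193,170],[25.8,-193,230]])))
c,r,t=CAM['top']; print(-R.from_rotvec(r).as_matrix().T@t)
```

```text
lamp [-17.30528429  -1.88153531  93.5       ]
0.2 [[254.4, 177.7], [226.1, 220.1]]
0.3 [[253.9, 172.6], [223.2, 218.7]]
0.4 [[253.3, 166.6], [219.7, 216.9]]
0.5 [[252.6, 159.3], [215.6, 214.8]]
0.6 [[251.7, 150.5], [210.4, 212.2]]
hatch top corner px [[239.62665565 148.68500425]] body right end crop [[286.65821742 173.81318002]
 [287.93420887 170.75645624]]
[ 0.39948674 -0.03745486  1.46155529]
```

Call:
send_rows(xyz=[[0, 0, 5], [0.5, 0, 10], [0.5, 0, 15], [1, 0, 20], [1, 0, 26], [1, 0.5, 31], [1.5, 0.5, 36], [1.5, 0.5, 40.5], [1.5, 0.5, 40.5], [1.5, 0.5, 40.5]], dr=[[0, 0, 0], [0, 0.001, 0], [0, 0.002, 0], [0, 0.003, 0], [0, 0.004, 0], [0, 0.005, 0], [0, 0.006, 0], [0, 0.006, 0], [0, 0.006, 0], [0, 0.006, 0]])

```text
time: 8.58
position: [0.5725, -0.0183, 0.0797]
tool_rot: [-3.129, -0.271, -0.008]
ft_force: [0.4, 1.0, 0.1]
grip_width: 0.298
grip_force: 0.0
```

Call:
send_rows(xyz=[[0, 0, 0], [0, 0, 0], [0, 0, 0], [0, 0, 0], [0, 0, 0], [0, 0, 0], [0, 0, 0], [0, 0, 0], [0, 0, 0], [0, 0, 0]], dr=[[0, 0, 0], [0, 0, 0], [0, 0, 0], [0, 0, 0], [0, 0, 0], [0, 0, 0], [0, 0, 0], [0, 0, 0], [0, 0, 0], [0, 0, 0]], jaw=4, grip_force=20)

```text
time: 9.42
position: [0.5732, -0.0194, 0.0803]
tool_rot: [3.129, 0.27, 0.011]
ft_force: [2.2, -5.1, -0.2]
grip_width: 0.131
grip_force: 20.0
```

Run:
```python
from h import *
st(); p=inP(pose()[0]); dz=p[2]-71
rows([(i,(-45+72*np.cos(a)+(p[0]-27)*np.cos(a),p[1],71+(p[0]+45)*np.sin(a)+dz),0,0) for i in range(1,11) for a in [.079*i]])
```

```text
t 9.42 P [ 30.1 -98.9  80.3] psi 0.0 zax [ 0.007 -0.001 -1.   ] F [ 2.2 -5.1 -0.2] T [-1.11 -0.39  0.07] w 11.4 gf 20.0 q [ 0.42  0.33 -0.5   1.81  0.18  1.04 -1.55]
"xyz": [[-0.2,0.0,-5.9],[-0.9,0.0,-11.8],[-2.0,0.0,-17.6],[-3.6,0.0,-23.4],[-5.6,0.0,-28.9],[-8.0,0.0,-34.3],[-10.9,0.0,-39.5],[-14.2,0.1,-44.4],[-17.9,0.1,-49.1],[-21.9,0.1,-53.5]]
"dr": [[0.001,-0.007,0.001],[0.001,-0.007,0.001],[0.001,-0.007,0.001],[0.001,-0.007,0.001],[0.001,-0.007,0.001],[0.001,-0.007,0.001],[0.001,-0.007,0.001],[0.001,-0.007,0.001],[0.001,-0.007,0.001],[0.001,-0.007,0.001]]
```

Call:
send_rows(xyz=[[0, 0, -6], [-1, 0, -12], [-2, 0, -17.5], [-3.5, 0, -23.5], [-5.5, 0, -29], [-8, 0, -34.5], [-11, 0, -39.5], [-14, 0, -44.5], [-18, 0, -49], [-22, 0, -53.5]], dr=[[0, 0, 0], [0, 0, 0], [0, 0, 0], [0, 0, 0], [0, 0, 0], [0, 0, 0], [0, 0, 0], [0, 0, 0], [0, 0, 0], [0, 0, 0]])

```text
time: 10.25
position: [0.5512, -0.0234, 0.1334]
tool_rot: [3.129, 0.27, 0.012]
ft_force: [3.3, -5.5, -2.3]
grip_width: 0.129
grip_force: 20.0
```

Run:
```python
from h import *
st(); p=inP(pose()[0]); print(np.arctan2(p[2]-71-9.3,p[0]+45),np.hypot(p[2]-71-9.3,p[0]+45))
a=cv2.cvtColor(get_image('side'),cv2.COLOR_RGB2BGR); b=cv2.cvtColor(get_image('top'),cv2.COLOR_RGB2BGR)
print(proj('side',W(PH,[[67.2,-98,180.8]])),proj('top',W(PH,[[67.2,-98,180.8]])))
cv2.imwrite('pics/c4.png',np.hstack([cv2.resize(a[100:220,190:290],None,fx=4,fy=4,interpolation=2),cv2.resize(b[130:250,215:315],None,fx=4,fy=4,interpolation=2)]))
```

```text
t 10.25 P [  7.7 -99.1 133.4] psi 0.0 zax [ 0.007 -0.001 -1.   ] F [ 3.3 -5.5 -2.3] T [-1.22 -0.71 -0.08] w 11.3 gf 20.0 q [ 0.46  0.22 -0.52  1.82  0.12  1.12 -1.5 ]
0.7885738971741094 74.79821746493542
[[220.84107147 149.41670089]] [[252.19921802 164.56602468]]
```

View pics/c4.png

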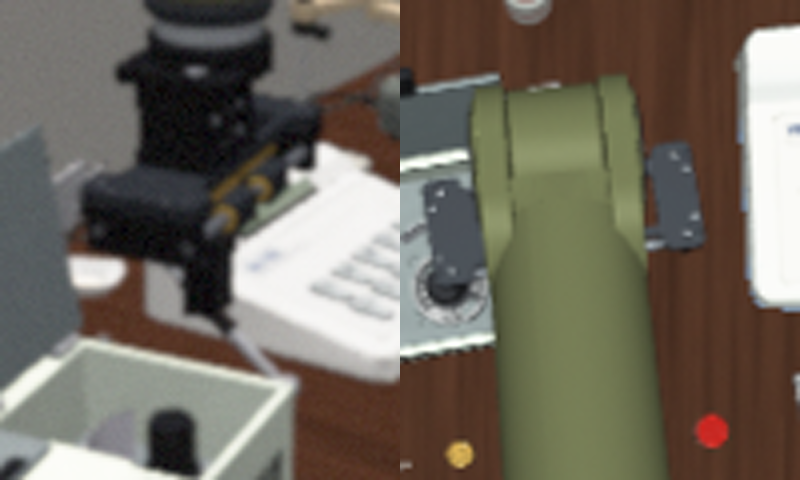

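Left panel: the fingers hold the stay raised, with the rod running to the pivot at about (285,375). The hatch still leans back. Releasing the stay and rising.

Call:
send_rows(xyz=[[0, 0, 0], [0, 0, 0], [0, 0, 0], [0, 0, 0], [0, 0, -8], [0, 0, -22], [0, 0, -45], [0, 0, -75], [0, 0, -105], [0, 0, -135]], dr=[[0, 0, 0], [0, 0, 0], [0, 0, 0], [0, 0, 0], [0, 0, 0], [0, 0, 0], [0, 0, 0], [0, 0, 0], [0, 0, 0], [0, 0, 0]], jaw=34)

```text
time: 11.18
position: [0.5496, -0.0216, 0.2702]
tool_rot: [-3.129, -0.272, -0.009]
ft_force: [-0.1, 0.1, -0.4]
grip_width: 0.39
grip_force: 0.0
```

Run:
```python
from h import *
st(); rows([(6,(40,-1.5,271),0,0),(10,(95,-1.5,271),0,0)])
a=cv2.cvtColor(get_image('side'),cv2.COLOR_RGB2BGR); cv2.imwrite('pics/side5.png',a)
# predicted projections for several angles
for th in(.70,.775,.85):
    print(th,proj('side',W(PH,[[-45+r*np.cos(th),-98+dy,71+r*np.sin(th)] for r,dy in((0,0),(72,0),(157,0),(157,-14.5),(157,14.5))])).round(1).tolist())
cv2.imwrite('pics/s5.png',cv2.resize(a[125:215,195:275],None,fx=7,fy=6.6,interpolation=2))
```

```text
t 11.18 P [  6.5 -97.  270.2] psi 0.1 zax [ 0.006  0.001 -1.   ] F [-0.1  0.1 -0.4] T [ 0.01 -0.01 -0.01] w 33.9 gf 0.0 q [ 0.48  0.12 -0.53  1.65  0.06  1.39 -1.45]
"xyz": [[5.6,-15.9,-0.1],[11.3,-31.8,-0.2],[16.9,-47.7,-0.3],[22.5,-63.6,-0.4],[28.1,-79.5,-0.5],[33.8,-95.4,-0.5],[47.5,-95.4,-0.5],[61.3,-95.4,-0.4],[75.0,-95.4,-0.3],[88.8,-95.3,-0.2]]
"dr": [[0.0,-0.001,0.0],[0.0,-0.002,0.001],[0.0,-0.003,0.001],[0.0,-0.004,0.001],[-0.001,-0.005,0.002],[-0.001,-0.006,0.002],[-0.001,-0.006,0.002],[-0.001,-0.006,0.002],[-0.001,-0.006,0.002],[-0.001,-0.006,0.002]]
0.7 [[261.1, 196.8], [241.5, 176.3], [218.2, 152.1], [220.9, 150.0], [215.4, 154.1]]
0.775 [[261.1, 196.8], [242.8, 175.2], [220.9, 149.4], [223.6, 147.4], [218.1, 151.5]]
0.85 [[261.1, 196.8], [244.2, 174.2], [223.8, 147.0], [226.5, 145.0], [221.0, 149.0]]
```

View pics/s5.png

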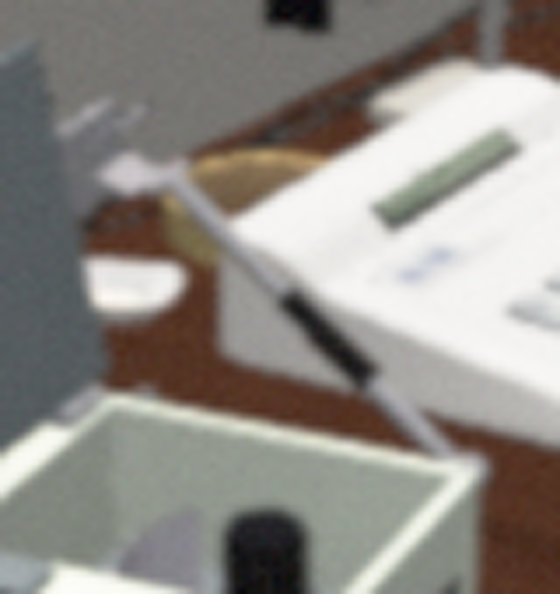

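The stay stands up by itself, with its sleeve at crop (330,337) and the pin at about (150,172). I'll measure its slope more precisely.

Run:
```python
from h import *
a=cv2.imread('pics/side5.png'); g=cv2.resize(cv2.cvtColor(a,cv2.COLOR_BGR2GRAY),None,fx=4,fy=4,interpolation=2)
L=cv2.createLineSegmentDetector(2).detect(g)[0][:,0]/4-.375
for l in L:
    x0,y0,x1,y1=l; m=((x0+x1)/2,(y0+y1)/2); s=(y1-y0)/(x1-x0+1e-9); n=np.hypot(x1-x0,y1-y0)
    # distance from line near sleeve (241.7,175.6)
    d=abs((m[0]-241.5)*.73-(m[1]-175.5)*.68)
    if n>4 and .7<s<1.6 and d<6: print(l.round(1),'slope',round(s,3),'len',round(n,1))
m=a.max(2)<70; m[:165]=0;m[187:]=0;m[:,:230]=0;m[:,252:]=0
ys,xs=np.nonzero(m); c=np.c_[xs,ys]; v=np.linalg.svd(c-c.mean(0))[2][0]; print('sleeve',c.mean(0),len(c),v[1]/v[0])
for th in np.arange(.6,.91,.05):
    P=proj('side',W(PH,[[-45+r*np.cos(th),-98,71+r*np.sin(th)] for r in(0,49,72,95,157)])); d=P[4]-P[0]; e=P[3]-P[1]; print(round(th,2),'slope',round(d[1]/d[0],3),'local',round(e[1]/e[0],3),'sl',P[2].round(1),'pin',P[4].round(1))
```

```text
[245.6 183.3 233.7 170.3] slope 1.092 len 17.6
[241.6 172.8 245.  177.2] slope 1.302 len 5.5
[244.8 177.  249.1 180.3] slope 0.766 len 5.4
[259.3 192.1 253.9 186.9] slope 0.963 len 7.5
[227.2 157.4 221.9 152.4] slope 0.945 len 7.3
[248.8 185.5 256.1 192.8] slope 0.995 len 10.4
[232.9 162.7 237.5 166.3] slope 0.779 len 5.8
[220.9 154.6 225.  159.4] slope 1.193 len 6.3
[328.2 274.8 325.2 272.1] slope 0.907 len 4.0
[230.2 164.1 233.8 168.3] slope 1.133 len 5.5
sleeve [241.68181818 176.15909091] 44 1.077094401579526
0.6 slope 0.887 local 0.887 sl [240. 178.] pin [215.1 156. ]
0.65 slope 0.961 local 0.961 sl [240.7 177.1] pin [216.6 154. ]
0.7 slope 1.042 local 1.042 sl [241.5 176.3] pin [218.2 152.1]
0.75 slope 1.13 local 1.13 sl [242.3 175.6] pin [219.9 150.3]
0.8 slope 1.226 local 1.226 sl [243.2 174.8] pin [221.8 148.6]
0.85 slope 1.334 local 1.334 sl [244.2 174.2] pin [223.8 147. ]
0.9 slope 1.455 local 1.455 sl [245.1 173.5] pin [225.9 145.5]
```

Run:
```python
from h import *
a=cv2.imread('pics/side5.png'); g=cv2.resize(cv2.cvtColor(a,cv2.COLOR_BGR2GRAY),None,fx=4,fy=4,interpolation=2)
L=cv2.createLineSegmentDetector(2).detect(g)[0][:,0]/4-.375
for l in L:
    x0,y0,x1,y1=l; n=np.hypot(x1-x0,y1-y0)
    if n>11 and 165<min(x0,x1) and max(x0,x1)<275 and 130<min(y0,y1) and max(y0,y1)<280: print(l.round(1),'ang',round(np.degrees(np.arctan2(y1-y0,x1-x0))%180,1),'len',round(n,1))
def e(n,A,B):
    q=proj('side',W(PH,[A,B])); d=q[1]-q[0]; print(n,q.round(1).tolist(),'ang',round(np.degrees(np.arctan2(d[1],d[0]))%180,1))
e('right top outer',(-68,-66,95),(118,-66,95)); e('right inner',(-58,-60,95),(78,-60,95)); e('front top outer',(-68,-66,95),(-68,59,95)); e('front inner',(-58,-60,95),(-58,59,95));e('front right vert',(-68,-66,95),(-68,-66,5))
n=lambda r,y:(85+.174*r,y,97.5+.985*r)
e('hatch left edge',n(0,70),n(140,70)); e('hatch right',n(0,-70),n(140,-70)); e('hatch top',n(140,70),n(140,-70))
```

```text
[239.4 219.7 222.8 215.9] ang 12.8 len 17.1
[204.6 238.9 221.1 221.7] ang 133.9 len 23.9
[256.6 193.8 216.5 184.9] ang 12.5 len 41.0
[252.9 142.  226.7 158.3] ang 148.1 len 30.8
[220.  164.4 206.  163.1] ang 5.3 len 14.1
[227.6 229.9 211.9 247.2] ang 132.2 len 23.4
[202.4 187.1 185.  201.6] ang 140.2 len 22.6
[195.6 217.5 187.8 226. ] ang 132.4 len 11.5
[269.4 147.4 250.3 160.1] ang 146.3 len 23.0
[259.8 133.3 246.4 139.7] ang 154.7 len 14.8
[222.8 214.7 202.4 209.5] ang 14.1 len 21.0
[273.6 262.6 267.  272.4] ang 124.1 len 11.9
[237.8 203.3 239.1 217.3] ang 85.0 len 14.1
[241.  147.9 227.6 146.8] ang 4.9 len 13.5
[187.6 206.3 210.4 186.6] ang 139.1 len 30.1
[245.6 183.3 233.7 170.3] ang 47.5 len 17.6
[239.3 223.7 259.8 200.2] ang 131.2 len 31.2
[258.7 197.1 240.9 217.3] ang 131.3 len 26.8
[226.9 219.8 239.1 223.2] ang 15.5 len 12.7
[226.1 178.5 244.2 184. ] ang 16.9 len 18.9
[239.7 237.7 226.8 220.5] ang 53.1 len 21.6
[225.9 164.2 225.8 177.9] ang 90.2 len 13.8
[210.1 186.2 258.1 196.7] ang 12.4 len 49.1
[196.3 240.7 215.9 264. ] ang 50.1 len 30.5
[262.5 226.  262.9 200.7] ang 90.8 len 25.3
[260.1 212.6 259.8 225.4] ang 91.3 len 12.8
[245.7 228.7 259.2 212.5] ang 129.7 len 21.1
[258.8 226.3 251.1 235.5] ang 129.8 len 12.0
[242.1 136.8 254.4 130.8] ang 153.8 len 13.7
[228.9 144.4 241.9 136.7] ang 149.4 len 15.1
[257.6 152.9 266.7 146.7] ang 146.1 len 11.0
right top outer [[264.7, 195.9], [198.7, 181.1]] ang 12.6
right inner [[259.9, 196.2], [211.0, 185.2]] ang 12.7
front top outer [[264.7, 195.9], [242.3, 221.0]] ang 131.7
front inner [[259.9, 196.2], [238.3, 220.0]] ang 132.3
front right vert [[264.7, 195.9], [264.0, 227.0]] ang 91.2
hatch left edge [[180.4, 207.3], [166.1, 150.2]] ang 75.9
hatch right [[210.5, 182.1], [199.4, 129.8]] ang 78.0
hatch top [[166.1, 150.2], [199.4, 129.8]] ang 148.6
```

The vision slope is reliable here: the photometer edges agree within 0.5°. It puts the stay at about 0.725 rad, a little low, so I'll regrasp deeper and raise it by about 0.055.

Run:
```python
from h import *
st(); rows([(7,(9,-98,150),0,0),(10,(9,-98,122),0,0)])
```

```text
t 11.23 P [  9.5 -97.5 277. ] psi 0.1 zax [ 0.016 -0.003 -1.   ] F [ 2.7 -0.7  4.5] T [ 0.12 -0.24 -0.04] w 34.1 gf 0.0 q [ 0.48  0.12 -0.53  1.64  0.06  1.39 -1.45]
"xyz": [[-0.4,0.0,18.1],[-0.7,0.1,36.3],[-1.1,0.1,54.4],[-1.4,0.1,72.6],[-1.8,0.1,90.7],[-2.1,0.2,108.8],[-2.5,0.2,127.0],[-2.6,0.2,136.3],[-2.8,0.1,145.6],[-2.9,0.1,155.0]]
"dr": [[0.0,-0.002,0.0],[0.001,-0.005,0.001],[0.001,-0.007,0.001],[0.001,-0.009,0.001],[0.002,-0.011,0.001],[0.002,-0.014,0.002],[0.003,-0.016,0.002],[0.003,-0.016,0.002],[0.003,-0.016,0.002],[0.003,-0.016,0.002]]
```

Call:
send_rows(xyz=[[0, 0, 18], [-0.5, 0, 36], [-1, 0, 54], [-1.5, 0, 72], [-2, 0, 90], [-2, 0, 108], [-2.5, 0, 120], [-2.5, 0, 130], [-2.5, 0, 130], [-2.5, 0, 130]], dr=[[0, 0, 0], [0, -0.002, 0], [0, -0.004, 0], [0, -0.006, 0], [0, -0.006, 0], [0, -0.006, 0], [0, -0.006, 0], [0, -0.006, 0], [0, -0.006, 0], [0, -0.006, 0]])

```text
time: 12.07
position: [0.5483, -0.0225, 0.1385]
tool_rot: [-3.13, -0.271, 0.0]
ft_force: [0.3, -0.8, 0.1]
grip_width: 0.394
grip_force: 0.0
```

Run:
```python
from h import *
st(); rows([(5,(9,-98,122),0,0)])
```

```text
t 12.07 P [  5.  -97.7 138.5] psi 0.1 zax [-0.  0. -1.] F [ 0.3 -0.8  0.1] T [ 0.05 -0.   -0.  ] w 34.2 gf 0.0 q [ 0.46  0.22 -0.52  1.81  0.12  1.14 -1.5 ]
"xyz": [[0.8,0.1,3.3],[1.6,0.1,6.6],[2.4,0.2,9.9],[3.2,0.3,13.2],[4.0,0.3,16.5],[4.0,0.3,16.5],[4.0,0.3,16.5],[4.0,0.3,16.5],[4.0,0.3,16.5],[4.0,0.3,16.5]]
"dr": [[0.0,0.0,0.0],[0.0,0.0,0.001],[0.0,0.0,0.001],[0.0,0.0,0.001],[0.0,0.0,0.002],[0.0,0.0,0.002],[0.0,0.0,0.002],[0.0,0.0,0.002],[0.0,0.0,0.002],[0.0,0.0,0.002]]
```

Call:
send_rows(xyz=[[1, 0, 3], [2, 0, 7], [3, 0, 10], [3, 0, 13], [4, 0, 16.5], [4, 0, 16.5], [4, 0, 16.5], [4, 0, 16.5], [4, 0, 16.5], [4, 0, 16.5]], dr=[[0, 0, 0], [0, 0, 0], [0, 0, 0], [0, 0, 0], [0, 0, 0], [0, 0, 0], [0, 0, 0], [0, 0, 0], [0, 0, 0], [0, 0, 0]])

```text
time: 12.9
position: [0.5523, -0.022, 0.1221]
tool_rot: [3.13, 0.271, 0.0]
ft_force: [0.5, -0.7, -0.3]
grip_width: 0.388
grip_force: 0.0
```

Call:
send_rows(xyz=[[0, 0, 0], [0, 0, 0], [0, 0, 0], [0, 0, 0], [0, 0, 0], [-1, 0, -1], [-2, 0, -2], [-3, 0, -3.5], [-3, 0, -4.5], [-3, 0, -4.5]], dr=[[0, 0, 0], [0, 0, 0], [0, 0, 0], [0, 0, 0], [0, 0, 0], [0, 0, 0], [0, 0, 0], [0, 0, 0], [0, 0, 0], [0, 0, 0]], jaw=4, grip_force=30)

```text
time: 13.73
position: [0.5488, -0.024, 0.1259]
tool_rot: [3.128, 0.27, -0.002]
ft_force: [1.1, -4.1, -3.7]
grip_width: 0.13
grip_force: 30.0
```

Call:
send_rows(xyz=[[0, 0, 0], [0, 0, 0], [0, 0, 0], [0, 0, 0], [0, 0, -8], [0, 0, -25], [0, 0, -55], [0, 0, -85], [0, 0, -95], [0, 0, -95]], dr=[[0, 0, 0], [0, 0, 0], [0, 0, 0], [0, 0, 0], [0, 0, 0], [0, 0, 0], [0, 0, 0], [0, 0, 0], [0, 0, 0], [0, 0, 0]], jaw=34)

```text
time: 14.57
position: [0.5514, -0.0219, 0.2254]
tool_rot: [3.129, 0.272, 0.011]
ft_force: [-0.9, 0.3, -0.1]
grip_width: 0.387
grip_force: 0.0
```

```bash
cat > stay.py <<'E'
from h import *
a=cv2.cvtColor(get_image('side'),cv2.COLOR_RGB2BGR); cv2.imwrite('pics/side6.png',a)
g=cv2.resize(cv2.cvtColor(a,cv2.COLOR_BGR2GRAY),None,fx=4,fy=4,interpolation=2)
L=cv2.createLineSegmentDetector(2).detect(g)[0][:,0]/4-.375
for l in L:
    x0,y0,x1,y1=l; s=(y1-y0)/(x1-x0+1e-9); n=np.hypot(x1-x0,y1-y0); m=((x0+x1)/2,(y0+y1)/2)
    d=abs((m[0]-242)*.73-(m[1]-175.5)*.68)
    if n>4 and .7<s<1.7 and d<6 and m[0]<262: print(l.round(1),'slope',round(s,3),'len',round(n,1))
m=a.max(2)<70; m[:165]=0;m[187:]=0;m[:,:230]=0;m[:,252:]=0
ys,xs=np.nonzero(m); c=np.c_[xs,ys]; v=np.linalg.svd(c-c.mean(0))[2][0]; print('sleeve',c.mean(0),len(c),v[1]/v[0])
E
python3 - <<'E'
from h import *
st(); rows([(10,(60,-1.5,271),0,0)])
import stay
E
```

```text
t 14.57 P [  8.1 -97.6 225.4] psi 0.1 zax [ 0.007 -0.002 -1.   ] F [-0.9  0.3 -0.1] T [ 0.03 -0.02  0.06] w 33.7 gf 0.0 q [ 0.47  0.15 -0.53  1.71  0.08  1.3  -1.47]
"xyz": [[5.2,-9.6,-4.5],[10.5,-19.2,-9.1],[15.7,-28.8,-13.6],[20.9,-38.4,-18.2],[26.2,-48.0,-22.7],[31.4,-57.6,-27.2],[36.7,-67.2,-31.8],[41.9,-76.7,-36.3],[47.1,-86.3,-40.9],[52.4,-95.9,-45.4]]
"dr": [[0.0,-0.001,0.0],[0.0,-0.001,0.0],[0.001,-0.002,0.001],[0.001,-0.003,0.001],[0.001,-0.003,0.001],[0.001,-0.004,0.001],[0.001,-0.005,0.001],[0.001,-0.005,0.001],[0.002,-0.006,0.002],[0.002,-0.007,0.002]]
[237.7 166.5 244.3 173.1] slope 1.01 len 9.3
[247.1 183.1 234.8 168.9] slope 1.158 len 18.8
[243.8 173.4 249.7 180.4] slope 1.184 len 9.2
[229.6 158.7 234.1 163.5] slope 1.065 len 6.6
[259.8 191.7 255.2 188.1] slope 0.794 len 5.9
[248.7 183.4 254.9 191.5] slope 1.312 len 10.2
[234.8 163.9 237.8 166.6] slope 0.909 len 4.0
[229.2 155.7 224.9 151.2] slope 1.04 len 6.2
[221.7 150.3 225.8 155.9] slope 1.357 len 6.9
sleeve [242.47619048 174.92857143] 42 1.0720364300954357
```

The stay now reads about 0.77 rad. Going back to the tab.

Call:
send_rows(xyz=[[2, -10, -8], [5, -20, -16], [8, -36, -25], [12, -54, -34], [20, -72, -42], [35, -88, -45], [55, -96, -45], [75, -96, -45], [92, -96, -45], [106, -96, -45]], dr=[[0, 0, 0], [0, -0.001, 0], [0, -0.002, 0], [0, -0.003, 0], [0, -0.004, 0], [0, -0.005, 0], [0, -0.006, 0], [0, -0.007, 0], [0, -0.007, 0], [0, -0.007, 0]], jaw=50)

```text
time: 15.45
position: [0.6376, 0.0926, 0.2654]
tool_rot: [-3.129, -0.274, 0.014]
ft_force: [0.2, -0.5, 0.6]
grip_width: 0.574
grip_force: 0.0
```

Call:
send_rows(xyz=[[0, 0, 0], [0, 0, 0], [0, 0, 0], [0, 0, 0], [0, 0, 0], [0, 0, 0], [0, 0, 0], [0, 0, 0], [0, 0, 0], [0, 0, 0]], dr=[[0, 0, 0], [0, 0, 0], [0, 0, 0], [0, 0, 0], [0, 0, 0], [0, 0, 0], [0, 0, 0], [0, 0, 0], [0, 0, 0], [0, 0, 0]], jaw=10, grip_force=20)

```text
time: 16.28
position: [0.6364, 0.0915, 0.2666]
tool_rot: [-3.129, -0.273, 0.013]
ft_force: [-3.5, 3.6, 0.8]
grip_width: 0.273
grip_force: 20.0
```

Run:
```python
from h import *
st(); p=inP(pose()[0]); d=p-[85,0,97.5]; a0=1.745
def at(a):
    # contact at grip point: keep tool vertical; contact point assumed 10 below TCP
    c=np.array([d[0],d[2]-8]); t=-(a-a0); 
    # rotate by (a-a0): x' (back), z ; hatch direction (-cos a, sin a)
    r=np.hypot(*c); ang=np.arctan2(c[1],-c[0])+(a-a0)
    return (85-r*np.cos(ang),p[1],97.5+r*np.sin(ang)+8)
rows([(i,at(a0-.034*i),0,0) for i in range(1,11)])
```

```text
t 16.28 P [111.2  -0.3 266.6] psi 0.1 zax [-0.008  0.001 -1.   ] F [-3.5  3.6  0.8] T [0.88 0.81 0.01] w 23.7 gf 20.0 q [ 0.27  0.36 -0.59  1.41  0.19  1.45 -1.72]
"xyz": [[-5.5,-0.0,-0.8],[-11.0,-0.0,-1.3],[-16.6,-0.0,-1.7],[-22.1,-0.1,-1.9],[-27.7,-0.1,-1.9],[-33.2,-0.1,-1.7],[-38.7,-0.1,-1.3],[-44.3,-0.1,-0.8],[-49.8,-0.1,-0.0],[-55.2,-0.1,0.9]]
"dr": [[-0.001,0.008,0.003],[-0.001,0.008,0.003],[-0.001,0.008,0.003],[-0.001,0.008,0.003],[-0.001,0.008,0.003],[-0.001,0.008,0.003],[-0.001,0.008,0.003],[-0.001,0.008,0.003],[-0.001,0.008,0.003],[-0.001,0.008,0.003]]
```

Call:
send_rows(xyz=[[-5.5, 0, -1], [-11, 0, -1.5], [-16.5, 0, -1.5], [-22, 0, -2], [-28, 0, -2], [-33, 0, -1.5], [-39, 0, -1], [-44, 0, -1], [-48, 0, 0], [-48, 0, 0]], dr=[[0, 0.008, 0], [0, 0.008, 0], [0, 0.008, 0], [0, 0.008, 0], [0, 0.008, 0], [0, 0.008, 0], [0, 0.008, 0], [0, 0.008, 0], [0, 0.008, 0], [0, 0.008, 0]])

```text
time: 17.12
position: [0.5896, 0.0829, 0.268]
tool_rot: [-3.129, -0.272, -0.006]
ft_force: [-0.3, 6.1, 1.8]
grip_width: 0.273
grip_force: 20.0
```

Call:
send_rows(xyz=[[-1, 0, 0], [-2, 0, 0], [-3, 0, 0.5], [-4, 0, 0.5], [-5, 0, 1], [-6, 0, 1], [-6, 0, 1], [-6, 0, 1], [-6, 0, 1], [-6, 0, 1]], dr=[[0, 0, 0], [0, 0, 0], [0, 0, 0], [0, 0, 0], [0, 0, 0], [0, 0, 0], [0, 0, 0], [0, 0, 0], [0, 0, 0], [0, 0, 0]])

```text
time: 17.95
position: [0.5844, 0.082, 0.2672]
tool_rot: [-3.129, -0.272, -0.007]
ft_force: [-0.9, 5.1, 3.0]
grip_width: 0.268
grip_force: 20.0
```

Run:
```python
from h import *
st()
```

```text
t 17.95 P [ 58.4  -0.9 267.2] psi 0.1 zax [ 0.005  0.001 -1.   ] F [-0.9  5.1  3. ] T [1.14 0.01 0.06] w 23.3 gf 20.0 q [ 0.33  0.23 -0.6   1.55  0.13  1.4  -1.68]
```

Call:
send_rows(xyz=[[-1, 0, 0], [-2, 0, 0], [-3, 0, 0], [-4, 0, 0.5], [-4, 0, 0.5], [-4, 0, 0.5], [-4, 0, 0.5], [-4, 0, 0.5], [-4, 0, 0.5], [-4, 0, 0.5]], dr=[[0, 0, 0], [0, 0, 0], [0, 0, 0], [0, 0, 0], [0, 0, 0], [0, 0, 0], [0, 0, 0], [0, 0, 0], [0, 0, 0], [0, 0, 0]])

```text
time: 18.78
position: [0.5819, 0.0815, 0.2669]
tool_rot: [-3.128, -0.272, -0.012]
ft_force: [2.7, 5.8, 1.7]
grip_width: 0.273
grip_force: 20.0
```

```bash
cat > hat.py <<'E'
from h import *
a=cv2.cvtColor(get_image('side'),cv2.COLOR_RGB2BGR); cv2.imwrite('pics/side7.png',a)
g=cv2.resize(cv2.cvtColor(a,cv2.COLOR_BGR2GRAY),None,fx=4,fy=4,interpolation=2)
L=cv2.createLineSegmentDetector(2).detect(g)[0][:,0]/4-.375
for l in L:
    x0,y0,x1,y1=l; n=np.hypot(x1-x0,y1-y0); A=np.degrees(np.arctan2(y1-y0,x1-x0))%180
    if n>11 and 150<min(x0,x1) and max(x0,x1)<235 and 110<min(y0,y1) and max(y0,y1)<215 and (60<A<105 or 140<A<165): print(l.round(1),'ang',A.round(1),'len',round(n,1))
for al in(1.36,1.40,1.43,1.46,1.5):
    for nm,y in(('L',70),('R',-70)):
        q=proj('side',W(PH,[(85-r*np.cos(al),y,97.5+r*np.sin(al)) for r in(0,140)])); d=q[1]-q[0]; print(al,nm,q.round(1).tolist(),round(np.degrees(np.arctan2(d[1],d[0]))%180,1))
E
python3 - <<'E'
from h import *
st(); import stay; import hat
E
```

```text
t 18.78 P [ 55.8  -0.9 266.9] psi 0.1 zax [ 0.008  0.001 -1.   ] F [2.7 5.8 1.7] T [ 1.35 -0.88  0.02] w 23.8 gf 20.0 q [ 0.33  0.22 -0.6   1.56  0.12  1.39 -1.68]
[238.3 167.2 243.9 172.8] slope 1.004 len 8.0
[246.7 182.5 234.5 168.6] slope 1.142 len 18.6
[229.  157.5 236.8 166.4] slope 1.127 len 11.8
[259.7 192.  255.6 188.3] slope 0.896 len 5.5
[217.2 153.6 221.3 157.3] slope 0.885 len 5.6
[248.6 183.5 256.7 193.1] slope 1.185 len 12.6
[229.  155.6 225.  151.1] slope 1.124 len 6.0
[221.1 156.4 224.9 159.4] slope 0.787 len 4.9
sleeve [242.51219512 174.92682927] 41 1.074964032620167
[201.  188.9 189.6 198.4] ang 140.2 len 14.9
[211.6 111.3 211.7 123.9] ang 89.4 len 12.5
[193.9 135.6 192.6 121.1] ang 84.6 len 14.6
[225.9 163.2 225.9 178.8] ang 89.9 len 15.6
[151.2 143.6 156.8 156.6] ang 66.6 len 14.1
[156.4 156.5 163.9 170.7] ang 62.4 len 16.1
1.36 L [[180.4, 207.3], [187.3, 154.8]] 97.4
1.36 R [[210.5, 182.1], [218.8, 133.6]] 99.7
1.4 L [[180.4, 207.3], [185.0, 153.9]] 94.9
1.4 R [[210.5, 182.1], [216.8, 132.8]] 97.3
1.43 L [[180.4, 207.3], [183.4, 153.3]] 93.1
1.43 R [[210.5, 182.1], [215.3, 132.3]] 95.4
1.46 L [[180.4, 207.3], [181.7, 152.8]] 91.3
1.46 R [[210.5, 182.1], [213.7, 131.8]] 93.7
1.5 L [[180.4, 207.3], [179.4, 152.1]] 89.0
1.5 R [[210.5, 182.1], [211.7, 131.3]] 91.3
```

The stay and hatch have made contact: a 2.5 mm advance for 4 mm commanded, with +3.6 N in x. Releasing gently and backing off.

Call:
send_rows(xyz=[[1, 0, 0], [2, 0, 0], [2, 0, 0], [2, 0, 0], [2, 0, 0], [2, 0, 0], [2, 0, 0], [2, 0, 0], [2, 0, 0], [2, 0, 0]], dr=[[0, 0, 0], [0, 0, 0], [0, 0, 0], [0, 0, 0], [0, 0, 0], [0, 0, 0], [0, 0, 0], [0, 0, 0], [0, 0, 0], [0, 0, 0]], jaw=50)

```text
time: 19.72
position: [0.582, 0.0806, 0.2652]
tool_rot: [3.13, 0.271, 0.001]
ft_force: [-0.0, -0.1, -0.3]
grip_width: 0.571
grip_force: 0.0
```

Call:
send_rows(xyz=[[-5, 0, 0], [-12, 0, 0], [-22, 0, 0], [-34, 0, 0], [-46, 0, 0], [-60, 0, 0], [-80, 0, 0], [-100, 0, 0], [-112, 0, 0], [-112, 0, 0]], dr=[[0, 0, 0], [0, 0, 0], [0, 0, 0], [0, 0, 0], [0, 0, 0], [0, 0, 0], [0, 0, 0], [0, 0, 0], [0, 0, 0], [0, 0, 0]])

```text
time: 20.55
position: [0.4691, 0.0608, 0.2654]
tool_rot: [3.128, 0.27, 0.001]
ft_force: [0.5, -0.2, 0.2]
grip_width: 0.576
grip_force: 0.0
```

Run:
```python
from h import *
st(); import stay; import hat
def clear(psi,tau,g3):
    M=R.from_euler('z',-PH[2]).as_matrix()@rot(psi,tau).as_matrix()
    g=np.stack(np.meshgrid(np.linspace(-37.5,37.5,16),np.linspace(-95,95,39),-np.linspace(51,200,40),indexing='ij'),-1).reshape(-1,3)
    p=g@M.T+g3; x,y,z=p.T
    e=np.array([np.cos(.775),0,np.sin(.775)]);d=p-[-45,-98,71];t=np.clip(d@e,0,157);rodd=np.linalg.norm(d-t[:,None]*e,axis=1)-np.where((t>47)&(t<97),6,4)
    dp=np.c_[x-85,z-97.5]; al=dp@[-.14,.99]; n=dp@[.99,.14]; pl=np.where((abs(y)<72)&(al<178),-n-8,99)
    topz=np.where(x<-25,113-(-25-x)*1.0,113); left=np.where(y>59,z-topz,z-95)
    bk=np.where(z<170,np.hypot(x-73,y-107)-22,99); vi=np.where(z<160,np.hypot(x-33,y-147)-13,99)
    return [round(v.min()) for v in(rodd,pl,left,bk,vi)]
for tau in(0,10,15,20):
  for psi in range(-50,51,10): print(tau,psi,clear(psi,tau,[-18,-1.5,82]))
```

```text
t 20.55 P [-58.8  -2.1 265.4] psi 0.0 zax [ 0.001 -0.002 -1.   ] F [ 0.5 -0.2  0.2] T [-0.01 -0.02 -0.02] w 50.1 gf 0.0 q [ 0.43 -0.06 -0.58  1.81 -0.03  1.37 -1.55]
[235.4 164.4 244.3 173.1] slope 0.989 len 12.4
[247.  182.9 234.5 168.6] slope 1.142 len 19.0
[259.3 191.5 255.5 188.1] slope 0.912 len 5.1
[229.2 157.6 235.4 165.2] slope 1.22 len 9.8
[216.6 153.6 220.8 156.8] slope 0.758 len 5.4
[248.5 183.4 256.6 193.1] slope 1.204 len 12.6
[228.9 155.4 225.1 151.4] slope 1.065 len 5.5
[225.4 154.8 228.4 158.1] slope 1.083 len 4.4
sleeve [242.45 174.9 ] 40 1.1034701666000808
[201.  188.9 189.8 198.3] ang 140.1 len 14.6
[226.  159.5 225.8 177.3] ang 90.7 len 17.8
[156.4 156.5 163.9 170.8] ang 62.2 len 16.2
1.36 L [[180.4, 207.3], [187.3, 154.8]] 97.4
1.36 R [[210.5, 182.1], [218.8, 133.6]] 99.7
1.4 L [[180.4, 207.3], [185.0, 153.9]] 94.9
1.4 R [[210.5, 182.1], [216.8, 132.8]] 97.3
1.43 L [[180.4, 207.3], [183.4, 153.3]] 93.1
1.43 R [[210.5, 182.1], [215.3, 132.3]] 95.4
1.46 L [[180.4, 207.3], [181.7, 152.8]] 91.3
1.46 R [[210.5, 182.1], [213.7, 131.8]] 93.7
1.5 L [[180.4, 207.3], [179.
[... 528 characters left out ...]
 58, 51]
10 20 [2, 33, 24, 73, 63]
10 30 [-1, 17, 26, 83, 78]
10 40 [-5, 6, 31, 89, 93]
10 50 [-4, -5, 31, 92, 99]
15 -50 [60, 1, 9, 22, 32]
15 -40 [52, 10, 9, 25, 39]
15 -30 [42, 21, 9, 22, 46]
15 -20 [31, 38, 11, 24, 49]
15 -10 [20, 53, 16, 33, 47]
15 0 [9, 65, 20, 47, 47]
15 10 [2, 53, 23, 63, 55]
15 20 [2, 39, 26, 78, 67]
15 30 [-2, 24, 27, 88, 83]
15 40 [-5, 10, 27, 94, 99]
15 50 [-4, 1, 27, 97, 99]
20 -50 [66, 4, 4, 22, 29]
20 -40 [57, 14, 4, 25, 39]
20 -30 [47, 25, 4, 23, 46]
20 -20 [36, 44, 9, 27, 49]
20 -10 [25, 57, 15, 38, 47]
20 0 [14, 70, 21, 52, 50]
20 10 [4, 58, 22, 69, 59]
20 20 [3, 44, 22, 83, 72]
20 30 [-2, 28, 22, 93, 88]
20 40 [-5, 14, 22, 99, 99]
20 50 [-4, 4, 22, 99, 99]
```

Run:
```python
from h import *
print('lamp side',inP(back('side',(195+265.5/7-.5,125+525.5/6.6-.5),.0935)))
a=cv2.cvtColor(get_image('side'),cv2.COLOR_RGB2BGR)
print('tab pred',proj('side',W(PH,[(85-r*.1403,0,97.5+r*.99) for r in(145,172)])).round(1).tolist(), 'if 1.745',proj('side',W(PH,[(85+r*.173,0,97.5+r*.985) for r in(145,172)])).round(1).tolist())
m=(a.max(2)<60).astype(np.uint8); m[:105]=0; m[160:]=0; m[:,:170]=0; m[:,225:]=0
k,l,s,c=cv2.connectedComponentsWithStats(m); print([(s[i].tolist(),c[i].round(1).tolist()) for i in range(1,k) if s[i,4]>8])
b=cv2.cvtColor(get_image('top'),cv2.COLOR_RGB2BGR); m=(b.max(2)<60).astype(np.uint8)
print('lamp pred top',proj('top',W(PH,[(-17.5,-1.5,93.5)])),'tab top',proj('top',W(PH,[(62,0,262)])))
m[:,:205]=0;m[:,250:]=0;m[:150]=0;m[225:]=0
k,l,s,c=cv2.connectedComponentsWithStats(m); print([(s[i].tolist(),c[i].round(1).tolist()) for i in range(1,k) if s[i,4]>8])
rows([(5,(-45,-1.5,200),-20,6),(10,(-17.5,-1.5,150),-36,12)])
```

```text
lamp side [-13.66508556   0.22844838  93.5       ]
tab pred [[200.4, 140.2], [201.2, 129.2]] if 1.745 [[183.3, 137.4], [180.7, 126.0]]
[([211, 105, 14, 22, 249], [218.3, 114.8]), ([198, 129, 8, 16, 102], [201.6, 136.4]), ([170, 154, 11, 6, 55], [174.5, 156.8])]
lamp pred top [[226.13745911 200.99856289]] tab top [[216.44592079 167.33649795]]
[([213, 167, 8, 3, 16], [216.9, 168.4]), ([229, 181, 6, 31, 50], [231.7, 196.5]), ([232, 216, 2, 9, 13], [232.5, 219.7])]
"xyz": [[2.1,-0.1,13.1],[4.3,-0.2,26.1],[6.4,-0.3,39.2],[8.5,-0.4,52.3],[10.6,-0.5,65.3],[16.1,-0.5,75.3],[21.6,-0.5,85.3],[27.1,-0.4,95.3],[32.6,-0.4,105.4],[38.0,-0.4,115.4]]
"dr": [[-0.004,0.02,0.07],[-0.007,0.041,0.14],[-0.011,0.061,0.21],[-0.015,0.081,0.28],[-0.019,0.102,0.35],[-0.028,0.122,0.405],[-0.038,0.141,0.461],[-0.047,0.161,0.516],[-0.057,0.181,0.572],[-0.066,0.201,0.627]]
```

The hatch tab sits at side pixel (201.6,136.4), which matches 1.43 rad, so the hatch is propped. Approaching the lamp with the tool tilted 12° and yawed −36°.

Call:
send_rows(xyz=[[2, 0, 13], [4, 0, 26], [6.5, 0, 39], [8.5, 0, 52], [10.5, 0, 65], [16, 0, 75], [21.5, 0, 85], [27, 0, 95], [32.5, 0, 105], [38, 0, 115]], dr=[[0, 0.02, 0.07], [-0.01, 0.04, 0.14], [-0.01, 0.06, 0.21], [-0.015, 0.08, 0.28], [-0.02, 0.1, 0.35], [-0.03, 0.12, 0.405], [-0.04, 0.14, 0.46], [-0.05, 0.16, 0.515], [-0.055, 0.18, 0.57], [-0.066, 0.2, 0.627]], jaw=46)

```text
time: 21.58
position: [0.51, 0.0682, 0.1495]
tool_rot: [2.998, -0.701, 0.314]
ft_force: [0.3, -0.4, -0.5]
grip_width: 0.527
grip_force: 0.0
```

Run:
```python
from h import *
st(); rows([(8,(-17,-1.5,87),-36,12)])
```

```text
t 21.58 P [-17.3  -1.7 149.5] psi -36.1 zax [ 0.168 -0.121 -0.978] F [ 0.3 -0.4 -0.5] T [0.14 0.26 0.01] w 45.9 gf 0.0 q [ 0.4   0.01 -0.67  2.02  0.17  0.97 -2.39]
"xyz": [[-1.6,-0.0,7.6],[-3.2,-0.1,15.3],[-4.8,-0.1,22.9],[-6.4,-0.2,30.6],[-8.0,-0.2,38.2],[-9.6,-0.2,45.9],[-11.2,-0.3,53.5],[-12.8,-0.3,61.2],[-12.8,-0.3,61.2],[-12.8,-0.3,61.2]]
"dr": [[0.0,0.0,0.0],[0.0,0.0,-0.001],[0.0,0.0,-0.001],[0.0,0.001,-0.001],[0.0,0.001,-0.002],[0.0,0.001,-0.002],[0.0,0.001,-0.002],[0.0,0.001,-0.003],[0.0,0.001,-0.003],[0.0,0.001,-0.003]]
```

Call:
send_rows(xyz=[[-1.5, 0, 7.5], [-3, 0, 15.5], [-5, 0, 23], [-6.5, 0, 30.5], [-8, 0, 38], [-9.5, 0, 46], [-11, 0, 53.5], [-13, 0, 61], [-13, 0, 61], [-13, 0, 61]], dr=[[0, 0, 0], [0, 0, 0], [0, 0, 0], [0, 0, 0], [0, 0, 0], [0, 0, 0], [0, 0, 0], [0, 0, 0], [0, 0, 0], [0, 0, 0]])

```text
time: 22.42
position: [0.5087, 0.068, 0.0872]
tool_rot: [2.999, -0.696, 0.311]
ft_force: [-0.1, 0.7, 0.5]
grip_width: 0.532
grip_force: 0.0
```

Call:
send_rows(xyz=[[0, 0, 0], [0, 0, 0], [0, 0, 0], [0, 0, 0], [0, 0, 0], [0, 0, 0], [0, 0, 0], [0, 0, 0], [0, 0, 0], [0, 0, 0]], dr=[[0, 0, 0], [0, 0, 0], [0, 0, 0], [0, 0, 0], [0, 0, 0], [0, 0, 0], [0, 0, 0], [0, 0, 0], [0, 0, 0], [0, 0, 0]], jaw=20, grip_force=35)

```text
time: 23.25
position: [0.5098, 0.0685, 0.0883]
tool_rot: [2.999, -0.696, 0.315]
ft_force: [0.8, 3.1, 3.7]
grip_width: 0.308
grip_force: 35.0
```

Run:
```python
from h import *
st(); s=get_state(); r=R.from_rotvec(s['tool_rot']); print('F tool',r.inv().apply(s['ft_force']).round(1))
p=inP(pose()[0]); rows([(8,p-[0,0,9.5],-36,12)])
```

```text
t 23.25 P [-17.5  -1.5  88.3] psi -36.0 zax [ 0.168 -0.121 -0.978] F [0.8 3.1 3.7] T [ 0.66 -0.22  0.09] w 26.8 gf 35.0 q [ 0.37  0.1  -0.67  2.08  0.27  0.85 -2.48]
F tool [ 0.2 -3.2 -3.8]
"xyz": [[-0.2,0.0,1.2],[-0.5,0.0,2.3],[-0.7,0.0,3.5],[-1.0,0.0,4.6],[-1.2,0.0,5.8],[-1.5,0.0,7.0],[-1.7,0.0,8.1],[-2.0,0.0,9.3],[-2.0,0.0,9.3],[-2.0,0.0,9.3]]
"dr": [[0.0,0.0,0.0],[0.0,0.0,0.0],[0.0,0.0,0.0],[0.0,0.0,0.0],[-0.001,0.0,0.0],[-0.001,0.0,0.0],[-0.001,0.0,0.0],[-0.001,0.0,0.0],[-0.001,0.0,0.0],[-0.001,0.0,0.0]]
```

Call:
send_rows(xyz=[[-0.2, 0, 1], [-0.5, 0, 2.5], [-0.7, 0, 3.5], [-1, 0, 4.5], [-1.2, 0, 6], [-1.5, 0, 7], [-1.7, 0, 8], [-2, 0, 9.5], [-2.1, 0, 10], [-2.1, 0, 10]], dr=[[0, 0, 0], [0, 0, 0], [0, 0, 0], [0, 0, 0], [0, 0, 0], [0, 0, 0], [0, 0, 0], [0, 0, 0], [0, 0, 0], [0, 0, 0]])

```text
time: 24.08
position: [0.5096, 0.0682, 0.0778]
tool_rot: [2.999, -0.696, 0.314]
ft_force: [2.2, 3.3, 4.4]
grip_width: 0.312
grip_force: 35.0
```

Run:
```python
from h import *
st(); s=get_state(); r=R.from_rotvec(s['tool_rot']); print('F tool',r.inv().apply(s['ft_force']).round(1))
p=inP(pose()[0]); rows([(i,(-17.3,-1.5,78.3),-36+3.8*i,12) for i in range(1,11)])
```

```text
t 24.08 P [-17.7  -1.7  77.8] psi -36.0 zax [ 0.168 -0.121 -0.978] F [2.2 3.3 4.4] T [ 0.77 -0.46  0.2 ] w 27.1 gf 35.0 q [ 0.37  0.11 -0.67  2.09  0.29  0.83 -2.5 ]
F tool [ 1.5 -3.9 -4.2]
"xyz": [[0.3,-0.4,-0.4],[0.3,-0.4,-0.4],[0.3,-0.4,-0.4],[0.3,-0.4,-0.4],[0.3,-0.4,-0.4],[0.3,-0.4,-0.4],[0.3,-0.4,-0.4],[0.3,-0.4,-0.4],[0.3,-0.4,-0.4],[0.3,-0.4,-0.4]]
"dr": [[0.013,0.001,-0.064],[0.027,0.001,-0.129],[0.041,0.001,-0.194],[0.055,0.001,-0.259],[0.068,0.001,-0.324],[0.082,0.001,-0.389],[0.096,0.001,-0.454],[0.11,0.001,-0.519],[0.124,0.001,-0.583],[0.137,0.001,-0.648]]
```

Call:
send_rows(xyz=[[0, 0, -0.3], [0, 0, -0.3], [0, 0, -0.3], [0, 0, -0.3], [0, 0, -0.3], [0, 0, -0.3], [0, 0, -0.3], [0, 0, -0.3], [0, 0, -0.3], [0, 0, -0.3]], dr=[[0.013, 0, -0.064], [0.027, 0, -0.129], [0.041, 0, -0.194], [0.055, 0, -0.259], [0.068, 0, -0.324], [0.082, 0, -0.389], [0.096, 0, -0.454], [0.11, 0, -0.519], [0.124, 0, -0.583], [0.137, 0, -0.648]])

```text
time: 24.92
position: [0.5092, 0.0674, 0.078]
tool_rot: [-3.087, -0.323, -0.322]
ft_force: [0.7, 0.2, 5.9]
grip_width: 0.311
grip_force: 35.0
```

Run:
```python
from h import *
st(); s=get_state(); r=R.from_rotvec(s['tool_rot']); print('F tool',r.inv().apply(s['ft_force']).round(1))
rows([(1,(-17.5,-1.5,78.3),2,12)])
```

```text
t 24.92 P [-18.2  -2.4  78. ] psi 2.1 zax [ 0.206  0.007 -0.978] F [0.7 0.2 5.9] T [ 0.2  -0.31  0.01] w 27.1 gf 35.0 q [ 0.51  0.08 -0.71  2.12  0.07  0.75 -1.6 ]
F tool [ 1.9 -0.1 -5.7]
"xyz": [[0.8,-0.9,-0.2],[0.8,-0.9,-0.2],[0.8,-0.9,-0.2],[0.8,-0.9,-0.2],[0.8,-0.9,-0.2],[0.8,-0.9,-0.2],[0.8,-0.9,-0.2],[0.8,-0.9,-0.2],[0.8,-0.9,-0.2],[0.8,-0.9,-0.2]]
"dr": [[0.0,0.002,0.002],[0.0,0.002,0.002],[0.0,0.002,0.002],[0.0,0.002,0.002],[0.0,0.002,0.002],[0.0,0.002,0.002],[0.0,0.002,0.002],[0.0,0.002,0.002],[0.0,0.002,0.002],[0.0,0.002,0.002]]
```

Rotated 38° smoothly with 5.9 N of spring force. Regrasping for the second stroke.

Call:
send_rows(xyz=[[0, 0, 0], [0, 0, 0], [0, 0, 0], [0, 0, 0], [0.5, 0, 0], [0.5, 0, 0], [0.5, 0, 0], [0.5, 0, 0], [0.5, 0, 0], [0.5, 0, 0]], dr=[[0, 0, 0], [0, 0, 0], [0, 0, 0], [0.023, 0, 0.108], [0.046, 0, 0.216], [0.069, 0, 0.324], [0.092, 0, 0.432], [0.115, 0, 0.54], [0.137, 0, 0.648], [0.137, 0, 0.648]], jaw=46)

```text
time: 25.75
position: [0.5078, 0.0668, 0.0765]
tool_rot: [-2.843, 0.628, -0.252]
ft_force: [0.3, -1.5, 0.0]
grip_width: 0.528
grip_force: 0.0
```

Run:
```python
from h import *
st(); rows([(5,(-18,-2,79),-36,12)])
```

```text
t 25.75 P [-19.7  -2.8  76.5] psi -33.9 zax [ 0.239  0.136 -0.962] F [ 0.3 -1.5  0. ] T [-0.15  0.27 -0.  ] w 45.9 gf 0.0 q [ 0.57  0.07 -0.65  2.14 -0.17  0.72 -1.97]
"xyz": [[0.2,-0.4,-0.4],[0.5,-0.9,-0.8],[0.7,-1.3,-1.1],[1.0,-1.7,-1.5],[1.2,-2.2,-1.9],[1.2,-2.2,-1.9],[1.2,-2.2,-1.9],[1.2,-2.2,-1.9],[1.2,-2.2,-1.9],[1.2,-2.2,-1.9]]
"dr": [[-0.051,0.018,-0.001],[-0.101,0.036,-0.002],[-0.152,0.054,-0.003],[-0.202,0.073,-0.004],[-0.253,0.091,-0.005],[-0.253,0.091,-0.005],[-0.253,0.091,-0.005],[-0.253,0.091,-0.005],[-0.253,0.091,-0.005],[-0.253,0.091,-0.005]]
```

Call:
send_rows(xyz=[[0, -0.5, -0.5], [0.5, -1, -1], [0.5, -1.5, -1], [1, -1.5, -1.5], [1, -2, -2], [1, -2, -2], [1, -2, -2], [1, -2, -2], [1, -2, -2], [1, -2, -2]], dr=[[-0.05, 0.018, 0], [-0.1, 0.036, 0], [-0.15, 0.054, 0], [-0.2, 0.073, -0.004], [-0.253, 0.091, -0.005], [-0.253, 0.091, -0.005], [-0.253, 0.091, -0.005], [-0.253, 0.091, -0.005], [-0.253, 0.091, -0.005], [-0.253, 0.091, -0.005]])

```text
time: 26.58
position: [0.5106, 0.0679, 0.0803]
tool_rot: [2.999, -0.692, 0.321]
ft_force: [-0.1, -0.1, -0.1]
grip_width: 0.526
grip_force: 0.0
```

Call:
send_rows(xyz=[[0, 0, 0], [0, 0, 0], [0, 0, 0], [0, 0, 0], [0, 0, 0], [0, 0, 0], [0, 0, 0], [0, 0, 0], [0, 0, 0], [0, 0, 0]], dr=[[0, 0, 0], [0, 0, 0], [0, 0, 0], [0, 0, 0], [0, 0, 0], [0, 0, 0], [0, 0, 0], [0, 0, 0], [0, 0, 0], [0, 0, 0]], jaw=20, grip_force=35)

```text
time: 27.42
position: [0.5108, 0.0689, 0.0805]
tool_rot: [2.999, -0.69, 0.322]
ft_force: [-1.2, -0.7, 0.5]
grip_width: 0.313
grip_force: 35.0
```

Run:
```python
from h import *
st(); s=get_state(); r=R.from_rotvec(s['tool_rot']); print('F tool',r.inv().apply(s['ft_force']).round(1))
p=inP(pose()[0]); rows([(1,p-[0,0,1],-36,12)]+[(i,(-17.7,-2,p[2]-1),-36+4.1*(i-1),12) for i in range(2,11)])
```

```text
t 27.42 P [-16.4  -1.2  80.5] psi -35.7 zax [ 0.173 -0.123 -0.977] F [-1.2 -0.7  0.5] T [-0.08  0.31 -0.03] w 27.2 gf 35.0 q [ 0.38  0.11 -0.68  2.09  0.29  0.83 -2.5 ]
F tool [-0.6  1.1 -0.7]
"xyz": [[-0.2,0.0,1.0],[-0.8,1.4,0.8],[-0.8,1.4,0.8],[-0.8,1.4,0.8],[-0.8,1.4,0.8],[-0.8,1.4,0.8],[-0.8,1.4,0.8],[-0.8,1.4,0.8],[-0.8,1.4,0.8],[-0.8,1.4,0.8]]
"dr": [[-0.002,-0.004,0.004],[0.013,-0.004,-0.066],[0.028,-0.004,-0.135],[0.043,-0.004,-0.205],[0.058,-0.004,-0.275],[0.073,-0.004,-0.345],[0.088,-0.004,-0.415],[0.103,-0.004,-0.485],[0.118,-0.004,-0.555],[0.133,-0.004,-0.625]]
```

Call:
send_rows(xyz=[[-0.2, 0, 1.2], [-0.4, 0.3, 1.2], [-0.4, 0.3, 1.2], [-0.4, 0.3, 1.2], [-0.4, 0.3, 1.2], [-0.4, 0.3, 1.2], [-0.4, 0.3, 1.2], [-0.4, 0.3, 1.2], [-0.4, 0.3, 1.2], [-0.4, 0.3, 1.2]], dr=[[0, 0, 0], [0.013, 0, -0.066], [0.028, 0, -0.135], [0.043, 0, -0.205], [0.058, 0, -0.275], [0.073, 0, -0.345], [0.088, 0, -0.415], [0.103, 0, -0.485], [0.118, 0, -0.555], [0.125, 0, -0.59]])

```text
time: 28.25
position: [0.512, 0.0693, 0.0804]
tool_rot: [-3.099, -0.239, -0.337]
ft_force: [0.2, 0.1, 4.8]
grip_width: 0.311
grip_force: 35.0
```

Run:
```python
from h import *
st(); s=get_state(); r=R.from_rotvec(s['tool_rot']); print('F tool',r.inv().apply(s['ft_force']).round(1))
p=inP(pose()[0]); rows([(2,(-17,-1.7,p[2]),0,12),(10,(-17,-1.7,p[2]+24),0,12)])
```

```text
t 28.25 P [-15.1  -1.   80.4] psi -1.0 zax [ 0.215 -0.005 -0.977] F [0.2 0.1 4.8] T [ 0.06  0.09 -0.02] w 27.1 gf 35.0 q [ 0.51  0.08 -0.72  2.12  0.09  0.75 -1.68]
F tool [ 1.2 -0.  -4.7]
"xyz": [[-0.9,0.3,-0.2],[-1.8,0.7,-0.4],[-1.2,0.7,-3.3],[-0.5,0.7,-6.3],[0.1,0.7,-9.2],[0.8,0.7,-12.1],[1.4,0.7,-15.0],[2.1,0.7,-18.0],[2.7,0.7,-20.9],[3.4,0.7,-23.8]]
"dr": [[0.003,-0.004,-0.008],[0.005,-0.007,-0.017],[0.005,-0.007,-0.017],[0.005,-0.007,-0.017],[0.005,-0.007,-0.017],[0.005,-0.007,-0.017],[0.005,-0.007,-0.017],[0.005,-0.007,-0.017],[0.005,-0.007,-0.017],[0.005,-0.007,-0.017]]
```

Call:
send_rows(xyz=[[-0.7, 0.2, 0.8], [-1.4, 0.5, 1.2], [-1.4, 0.5, 1.2], [-1.4, 0.5, 1.2], [-1.4, 0.5, 1.2], [-1.2, 0.5, 0], [-1, 0.5, -1], [-0.8, 0.5, -2], [-0.5, 0.5, -4], [-0.5, 0.5, -4]], dr=[[0.003, 0, -0.02], [0.006, 0, -0.04], [0.01, 0, -0.06], [0.014, 0, -0.07], [0.014, 0, -0.07], [0.014, 0, -0.07], [0.014, 0, -0.07], [0.014, 0, -0.07], [0.014, 0, -0.07], [0.014, 0, -0.07]])

```text
time: 29.08
position: [0.5104, 0.068, 0.084]
tool_rot: [-3.084, -0.345, -0.335]
ft_force: [3.6, -0.1, 5.1]
grip_width: 0.308
grip_force: 35.0
```

Run:
```python
from h import *
st(); s=get_state(); r=R.from_rotvec(s['tool_rot']); print('F tool',r.inv().apply(s['ft_force']).round(1))
```

```text
t 29.08 P [-16.9  -2.   84. ] psi 2.9 zax [ 0.214  0.007 -0.977] F [ 3.6 -0.1  5.1] T [ 0.01 -0.94 -0.14] w 26.8 gf 35.0 q [ 0.53  0.07 -0.72  2.11  0.06  0.76 -1.57]
F tool [ 4.5  0.9 -4.2]
```

Call:
send_rows(xyz=[[0.3, 0, -2], [0.6, 0, -4], [0.9, 0, -6], [1.2, 0, -8], [1.5, 0, -10], [1.5, 0, -10], [1.5, 0, -10], [1.5, 0, -10], [1.5, 0, -10], [1.5, 0, -10]], dr=[[0, 0, 0], [0, 0, 0], [0, 0, 0], [0, 0, 0], [0, 0, 0], [0, 0, 0], [0, 0, 0], [0, 0, 0], [0, 0, 0], [0, 0, 0]])

```text
time: 29.92
position: [0.5095, 0.0677, 0.0935]
tool_rot: [-3.084, -0.344, -0.334]
ft_force: [5.9, -1.0, 2.4]
grip_width: 0.312
grip_force: 35.0
```

Run:
```python
from h import *
st(); s=get_state(); r=R.from_rotvec(s['tool_rot']); print('F tool',r.inv().apply(s['ft_force']).round(1)); print(proj('top',W(PH,[(-17,-1.5,93.5),(-17,-1.5,45)])))
p=inP(pose()[0]); rows([(10,p+[0,0,60],2.9,12)])
```

```text
t 29.92 P [-17.8  -2.2  93.5] psi 2.9 zax [ 0.214  0.007 -0.977] F [ 5.9 -1.   2.4] T [-0.1  -1.31 -0.18] w 27.1 gf 35.0 q [ 0.53  0.05 -0.72  2.11  0.04  0.78 -1.56]
F tool [ 5.9  2.2 -1.1]
[[226.11269419 200.83890279]
 [227.26646699 202.07837171]]
"xyz": [[1.3,0.0,-5.9],[2.6,0.0,-11.7],[3.8,0.1,-17.6],[5.1,0.1,-23.4],[6.4,0.1,-29.3],[7.7,0.1,-35.2],[9.0,0.2,-41.0],[10.3,0.2,-46.9],[11.5,0.2,-52.8],[12.8,0.2,-58.6]]
"dr": [[0.0,-0.001,0.0],[0.001,-0.001,0.0],[0.001,-0.002,0.0],[0.001,-0.002,0.0],[0.002,-0.003,0.0],[0.002,-0.004,0.0],[0.003,-0.004,0.0],[0.003,-0.005,0.001],[0.003,-0.005,0.001],[0.004,-0.006,0.001]]
```

The lamp is out of the track: lifted 13 mm, with the vertical force falling. There's a slight side push, so I'll ease +x while lifting.

Call:
send_rows(xyz=[[2.3, 0, -5.5], [4, 0, -11.5], [5.5, 0, -17.5], [6.5, 0, -23.5], [8, 0, -29.5], [9, 0, -35], [10.5, 0, -41], [11.5, 0, -47], [13, 0, -53], [14, 0, -58.5]], dr=[[0, 0, 0], [0, 0, 0], [0, 0, 0], [0, 0, 0], [0, 0, 0], [0, 0, 0], [0, 0, 0], [0, 0, 0], [0, 0, 0], [0, 0, 0]])

```text
time: 30.75
position: [0.5097, 0.0686, 0.1539]
tool_rot: [-3.084, -0.345, -0.33]
ft_force: [-0.4, 0.6, -1.0]
grip_width: 0.312
grip_force: 35.0
```

Run:
```python
from h import *
st(); s=get_state(); r=R.from_rotvec(s['tool_rot'])
p=inP(pose()[0]); rows([(5,p+[-10,0,50],2.9,12),(10,p+[-55,-10,70],2.9,12)])
# tray in photometer frame
print('tray P',inP([.4062,-.298,0]),'v2',inP([.3989,-.141,0]))
```

```text
t 30.75 P [-17.5  -1.4 153.9] psi 2.9 zax [ 0.211  0.008 -0.977] F [-0.4  0.6 -1. ] T [-0.05  0.27  0.03] w 27.1 gf 35.0 q [ 0.55 -0.04 -0.71  2.04 -0.04  0.92 -1.49]
"xyz": [[0.2,-0.1,-10.2],[0.3,-0.1,-20.4],[0.5,-0.2,-30.6],[0.6,-0.3,-40.8],[0.8,-0.4,-51.0],[-7.2,1.2,-56.8],[-15.3,2.7,-62.6],[-23.3,4.3,-68.5],[-31.3,5.8,-74.3],[-39.4,7.4,-80.1]]
"dr": [[0.001,-0.001,0.0],[0.001,-0.001,0.0],[0.002,-0.002,0.001],[0.002,-0.003,0.001],[0.003,-0.004,0.001],[0.003,-0.004,0.001],[0.003,-0.004,0.001],[0.003,-0.004,0.001],[0.003,-0.004,0.001],[0.003,-0.004,0.001]]
tray P [-182.03024366 -344.89425973    0.        ] v2 [-162.42944777 -188.95164592    0.        ]
```

Call:
send_rows(xyz=[[0, 0, -10], [0, 0, -21], [0, 0, -33], [0, 0, -45], [0, 0, -57], [-6, 2, -65], [-14, 5, -70], [-24, 10, -74], [-33, 16, -78], [-42, 22, -82]], dr=[[0, 0, 0], [0, 0, 0], [0, 0, 0], [0, 0, 0], [0, 0, 0], [0, 0, 0], [0, 0, 0], [0, 0, 0], [0, 0, 0], [0, 0, 0]])

```text
time: 31.58
position: [0.4572, 0.0343, 0.2257]
tool_rot: [-3.084, -0.346, -0.332]
ft_force: [0.1, 0.2, -2.4]
grip_width: 0.314
grip_force: 35.0
```

Run:
```python
from h import *
st(); rows([(5,(-95,-150,225),-12,12),(10,(-150,-280,200),-30,12)])
```

```text
t 31.58 P [-75.1 -26.2 225.7] psi 3.0 zax [ 0.212  0.007 -0.977] F [ 0.1  0.2 -2.4] T [-0.09  0.32  0.1 ] w 27.3 gf 35.0 q [ 0.57 -0.26 -0.58  2.06 -0.21  1.1  -1.28]
"xyz": [[-5.2,24.5,-0.9],[-10.4,49.1,-1.8],[-15.5,73.6,-2.7],[-20.7,98.1,-3.6],[-25.9,122.6,-4.5],[-39.0,148.0,-2.2],[-52.1,173.4,0.2],[-65.3,198.8,2.6],[-78.4,224.2,4.9],[-91.5,249.5,7.3]]
"dr": [[-0.01,-0.001,0.051],[-0.021,-0.002,0.102],[-0.031,-0.003,0.154],[-0.041,-0.004,0.205],[-0.051,-0.005,0.256],[-0.065,-0.005,0.317],[-0.078,-0.005,0.379],[-0.091,-0.005,0.44],[-0.104,-0.005,0.502],[-0.118,-0.006,0.563]]
```

Run:
```python
from h import *
rows([(5,(-50,-140,215),-12,12),(10,(-120,-290,170),-32,12)])
```

```text
"xyz": [[3.3,23.0,3.0],[6.6,46.0,6.0],[9.8,69.0,8.9],[13.1,91.9,11.9],[16.4,114.9,14.9],[-0.7,144.1,20.5],[-17.8,173.3,26.1],[-34.9,202.6,31.7],[-52.0,231.8,37.3],[-69.1,261.0,42.9]]
"dr": [[-0.01,-0.001,0.051],[-0.021,-0.002,0.102],[-0.031,-0.003,0.154],[-0.041,-0.004,0.205],[-0.051,-0.005,0.256],[-0.066,-0.005,0.324],[-0.081,-0.005,0.392],[-0.095,-0.005,0.461],[-0.11,-0.006,0.529],[-0.125,-0.006,0.597]]
```

Call:
send_rows(xyz=[[3.5, 23, 3], [6.5, 46, 6], [10, 69, 9], [13, 92, 12], [15, 115, 15], [0, 144, 20.5], [-18, 173, 26], [-35, 202.5, 32], [-52, 232, 37], [-69, 261, 43]], dr=[[-0.01, 0, 0.051], [-0.021, 0, 0.102], [-0.031, 0, 0.154], [-0.041, 0, 0.205], [-0.051, 0, 0.256], [-0.066, 0, 0.324], [-0.081, 0, 0.392], [-0.095, 0, 0.461], [-0.11, 0, 0.529], [-0.125, 0, 0.597]])

```text
time: 32.42
position: [0.4578, -0.2349, 0.1695]
tool_rot: [3.025, -0.599, 0.327]
ft_force: [0.9, 0.2, -1.7]
grip_width: 0.312
grip_force: 35.0
```

Run:
```python
from h import *
st(); rows([(6,(-178,-345,130),-35,12),(10,(-178,-345,100),-35,12)])
```

```text
t 32.42 P [-120.4 -291.5  169.5] psi -32.2 zax [ 0.181 -0.113 -0.977] F [ 0.9  0.2 -1.7] T [0.16 0.28 0.  ] w 27.2 gf 35.0 q [ 0.83 -0.06 -0.38  2.03 -0.04  0.95 -1.5 ]
"xyz": [[-4.7,12.7,5.7],[-9.4,25.3,11.4],[-14.1,38.0,17.1],[-18.8,50.7,22.8],[-23.4,63.4,28.5],[-28.1,76.0,34.2],[-29.7,76.0,41.5],[-31.3,76.0,48.9],[-32.9,76.1,56.2],[-34.5,76.1,63.5]]
"dr": [[-0.002,-0.001,0.008],[-0.004,-0.002,0.016],[-0.006,-0.003,0.023],[-0.008,-0.004,0.031],[-0.009,-0.005,0.039],[-0.011,-0.005,0.047],[-0.011,-0.005,0.047],[-0.011,-0.005,0.047],[-0.011,-0.005,0.047],[-0.011,-0.005,0.047]]
```

Call:
send_rows(xyz=[[-4.5, 12.5, 5.5], [-9.5, 25.5, 11.5], [-14, 38, 17], [-19, 50.5, 23], [-23.5, 63.5, 28.5], [-28, 76, 34], [-29.5, 76, 41.5], [-31, 76, 49], [-33, 76, 56], [-34.5, 76, 62]], dr=[[0, 0, 0.008], [-0.004, 0, 0.016], [-0.006, 0, 0.023], [-0.008, 0, 0.031], [-0.009, 0, 0.039], [-0.011, 0, 0.047], [-0.011, 0, 0.047], [-0.011, 0, 0.047], [-0.011, 0, 0.047], [-0.011, 0, 0.047]])

```text
time: 33.25
position: [0.4111, -0.2947, 0.0997]
tool_rot: [3.008, -0.663, 0.322]
ft_force: [0.8, 0.9, -1.7]
grip_width: 0.311
grip_force: 35.0
```

Run:
```python
from h import *
import cv2
st(); rows([(7,(-180,-345,78),-35,12)])
a=cv2.cvtColor(get_image('side'),cv2.COLOR_RGB2BGR)
cv2.imwrite('pics/s8.png',np.hstack([cv2.resize(a[100:230,175:275],None,fx=4,fy=4,interpolation=2),cv2.resize(a[110:240,290:390],None,fx=4,fy=4,interpolation=2)]))
```

```text
t 33.25 P [-176.7 -342.5   99.7] psi -34.7 zax [ 0.175 -0.119 -0.977] F [ 0.8  0.9 -1.7] T [0.23 0.34 0.03] w 27.0 gf 35.0 q [ 0.9   0.01 -0.31  2.13 -0.05  0.8  -1.38]
"xyz": [[-0.8,0.6,3.0],[-1.7,1.1,6.0],[-2.5,1.7,9.0],[-3.3,2.3,12.0],[-4.2,2.9,15.0],[-5.0,3.4,18.0],[-5.8,4.0,20.9],[-5.8,4.0,20.9],[-5.8,4.0,20.9],[-5.8,4.0,20.9]]
"dr": [[0.0,-0.001,0.001],[-0.001,-0.001,0.001],[-0.001,-0.002,0.002],[-0.001,-0.002,0.003],[-0.002,-0.003,0.003],[-0.002,-0.003,0.004],[-0.002,-0.004,0.005],[-0.002,-0.004,0.005],[-0.002,-0.004,0.005],[-0.002,-0.004,0.005]]
```

View pics/s8.png

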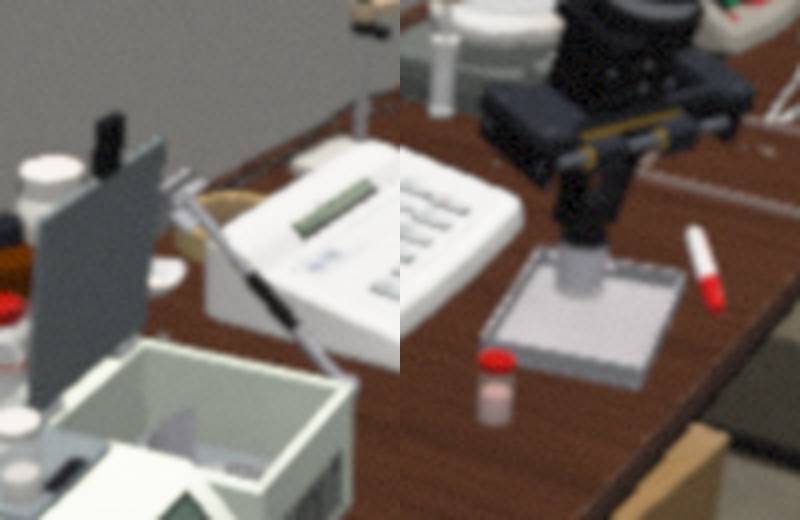

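The hatch is propped on the stay pin (left panel). The lamp hangs upright over the tray, near its middle (right panel). Lowering gently.

Call:
send_rows(xyz=[[-1, 0.5, 3], [-1.5, 1, 6], [-2.5, 1.5, 9], [-3.5, 2, 12], [-4, 2.5, 15], [-4.5, 3, 17], [-5, 3, 18.5], [-5, 3, 19.5], [-5, 3, 20], [-5, 3, 20.5]], dr=[[0, 0, 0], [0, 0, 0], [0, 0, 0], [0, 0, 0], [0, -0.002, 0], [0, -0.003, 0], [0, -0.003, 0], [0, -0.003, 0], [0, -0.003, 0], [0, -0.003, 0]])

```text
time: 34.13
position: [0.4091, -0.2983, 0.0797]
tool_rot: [3.007, -0.666, 0.319]
ft_force: [0.0, -0.4, -2.4]
grip_width: 0.308
grip_force: 35.0
```

Call:
send_rows(xyz=[[0, 0, 0.3], [0, 0, 0.6], [-0.2, 0, 0.9], [-0.2, 0, 1.2], [-0.3, 0, 1.5], [-0.3, 0, 1.8], [-0.3, 0, 2], [-0.3, 0, 2], [-0.3, 0, 2], [-0.3, 0, 2]], dr=[[0, 0, 0], [0, 0, 0], [0, 0, 0], [0, 0, 0], [0, 0, 0], [0, 0, 0], [0, 0, 0], [0, 0, 0], [0, 0, 0], [0, 0, 0]])

```text
time: 34.97
position: [0.4091, -0.2983, 0.0776]
tool_rot: [3.008, -0.666, 0.318]
ft_force: [-0.4, 0.3, -1.9]
grip_width: 0.309
grip_force: 35.0
```

```bash
python3 -c "
from h import *
st()"
```

```text
t 34.97 P [-179.2 -345.6   77.6] psi -34.8 zax [ 0.172 -0.119 -0.978] F [-0.4  0.3 -1.9] T [0.19 0.35 0.04] w 26.9 gf 35.0 q [ 0.9   0.04 -0.3   2.14 -0.03  0.75 -1.38]
```

Not touching yet, so I'll continue slowly.

Call:
send_rows(xyz=[[0, 0, 0.2], [-0.1, 0, 0.4], [-0.1, 0, 0.6], [-0.2, 0, 0.8], [-0.2, 0, 1], [-0.2, 0, 1.2], [-0.3, 0, 1.4], [-0.3, 0, 1.6], [-0.3, 0, 1.8], [-0.4, 0, 2]], dr=[[0, 0, 0], [0, 0, 0], [0, 0, 0], [0, 0, 0], [0, 0, 0], [0, 0, 0], [0, 0, 0], [0, 0, 0], [0, 0, 0], [0, 0, 0]])

```text
time: 35.8
position: [0.4092, -0.2983, 0.0756]
tool_rot: [3.008, -0.666, 0.318]
ft_force: [0.3, 0.2, -2.3]
grip_width: 0.312
grip_force: 35.0
```

```bash
python3 -c "
from h import *
st()"
```

```text
t 35.8 P [-179.1 -345.6   75.6] psi -34.8 zax [ 0.172 -0.119 -0.978] F [ 0.3  0.2 -2.3] T [ 0.21  0.33 -0.03] w 27.1 gf 35.0 q [ 0.9   0.04 -0.3   2.15 -0.03  0.75 -1.39]
```

Call:
send_rows(xyz=[[0, 0, 0.2], [-0.1, 0, 0.4], [-0.1, 0, 0.6], [-0.2, 0, 0.8], [-0.2, 0, 1], [-0.2, 0, 1.2], [-0.3, 0, 1.4], [-0.3, 0, 1.6], [-0.3, 0, 1.8], [-0.4, 0, 2]], dr=[[0, 0, 0], [0, 0, 0], [0, 0, 0], [0, 0, 0], [0, 0, 0], [0, 0, 0], [0, 0, 0], [0, 0, 0], [0, 0, 0], [0, 0, 0]])

```text
time: 36.63
position: [0.4097, -0.2985, 0.0744]
tool_rot: [3.007, -0.666, 0.32]
ft_force: [-2.1, 2.2, 7.8]
grip_width: 0.314
grip_force: 35.0
```

```bash
python3 -c "
from h import *
st()"
```

```text
t 36.63 P [-178.7 -346.    74.4] psi -34.8 zax [ 0.173 -0.12  -0.978] F [-2.1  2.2  7.8] T [ 0.53  0.55 -0.02] w 27.3 gf 35.0 q [ 0.9   0.05 -0.3   2.15 -0.03  0.74 -1.39]
```

Call:
send_rows(xyz=[[0, 0, -0.4], [0, 0, -0.8], [0, 0, -0.8], [0, 0, -0.8], [0, 0, -0.8], [0, 0, -0.8], [0, 0, -0.8], [0, 0, -0.8], [0, 0, -0.8], [0, 0, -0.8]], dr=[[0, 0, 0], [0, 0, 0], [0, 0, 0], [0, 0, 0], [0, 0, 0], [0, 0, 0], [0, 0, 0], [0, 0, 0], [0, 0, 0], [0, 0, 0]])

```text
time: 37.47
position: [0.4092, -0.2983, 0.0745]
tool_rot: [3.007, -0.666, 0.319]
ft_force: [0.5, 0.3, 2.7]
grip_width: 0.313
grip_force: 35.0
```

Call:
send_rows(xyz=[[0, 0, 0], [0, 0, 0], [0, 0, 0], [0, 0, 0], [0, 0, 0], [0, 0, 0], [0, 0, -5], [0, 0, -12], [0, 0, -22], [0, 0, -34]], dr=[[0, 0, 0], [0, 0, 0], [0, 0, 0], [0, 0, 0], [0, 0, 0], [0, 0, 0], [0, 0, 0], [0, 0, 0], [0, 0, 0], [0, 0, 0]], jaw=60)

```text
time: 38.3
position: [0.4023, -0.295, 0.1084]
tool_rot: [3.008, -0.666, 0.318]
ft_force: [0.2, 0.9, -1.1]
grip_width: 0.692
grip_force: 0.0
```

Call:
send_rows(xyz=[[0, 0, -12], [0, 0, -25], [0, 0, -40], [0, 0, -55], [0, 0, -70], [0, 0, -85], [0, 0, -95], [0, 0, -100], [0, 0, -100], [0, 0, -100]], dr=[[0, 0, 0], [0, 0, 0], [0, 0, 0], [0, 0, 0], [0, 0, 0], [0, 0, 0], [0, 0, 0], [0, 0, 0], [0, 0, 0], [0, 0, 0]])

```text
time: 39.13
position: [0.3835, -0.2864, 0.2053]
tool_rot: [3.007, -0.666, 0.318]
ft_force: [-0.1, 0.9, -1.4]
grip_width: 0.691
grip_force: 0.0
```

Run:
```python
from h import *
st()
a=cv2.cvtColor(get_image('side'),cv2.COLOR_RGB2BGR); cv2.imwrite('pics/f.png',a)
# hatch tab + lamp grip blobs (dark)
def blobs(x0,y0,x1,y1):
    m=(a[y0:y1,x0:x1].max(2)<60).astype(np.uint8); k,l,s,c=cv2.connectedComponentsWithStats(m)
    return [((s[i,:4]+[x0,y0,0,0]).tolist(),int(s[i,4]),(c[i]+[x0,y0]).round(1).tolist()) for i in range(1,k) if s[i,4]>8]
print('tab',blobs(185,110,215,160)); 
L=np.array([.4092,-.2983,0])
print('lamp pred foot,grip lo,hi',proj('side',[L+[0,0,z] for z in(.003,.044,.080)]).round(1).tolist()); print(blobs(310,130,360,190))
```

```text
t 39.13 P [-202.5 -329.5  205.3] psi -34.8 zax [ 0.172 -0.119 -0.978] F [-0.1  0.9 -1.4] T [0.18 0.27 0.01] w 60.1 gf 0.0 q [ 0.92 -0.17 -0.28  2.06 -0.1   1.05 -1.32]
tab [([198, 129, 8, 16], 101, [201.6, 136.4])]
lamp pred foot,grip lo,hi [[335.4, 189.2], [336.8, 176.9], [338.0, 165.7]]
[([335, 130, 8, 8], 44, [338.5, 133.0]), ([355, 130, 5, 3], 14, [357.1, 130.9]), ([331, 165, 11, 15], 135, [336.2, 171.7])]
```

The tab blob is unchanged at (201.6,136.4), so the hatch is propped. The lamp's grip blob is at (336,172), where it should be for the lamp standing on the tray floor. The gripper is clear, so I'll hand in.

```bash
python3 -c "
from bench import *
print(close_job())"
```

```text
the job is handed in; nothing more can be done
None
```

The job is handed in after about 39 s: the hatch is propped on its stay and the lamp stands upright on the tray floor, with the gripper clear of both. I checked hatch, stay and lamp in the images, and did not re-measure the glassware and the other things.

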